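# Clear the spice grinder, fit its bayonet lid and hold it at the pulse position

## Task

The wooden board leaning on the spice grinder is in the way: stand it on its short end leaning at a slant against the bread box's long side that faces the grinder, and let go of it. Then set the grinder's lid straight down into the bayonet collar until it is fully home, twist it clockwise (seen from above) half of the way to the lock, to the long mark, never as far as the lock, and finish while still gripping the lid and holding it there against the spring. Leave the other things on the counter where they are.

Things in the scene. Friction and masses are not known exactly. Their poses are not given: they have to be found in the camera images.
- board_mid (a point): Centre of the loose light wooden board, 130 (its x) x 12 (its y, normal to the faces) x 200 mm long (its z, upwards at the start). It stands on a short end, leaning about 0.3 rad on the top edge of the grinder's right-hand (own -y) side, top overhanging the grinder. Its upper 80 mm stand free: pinch it across the thickness at the top edge. About 0.22 kg.
- bread_box: Fixed closed wooden box, 220 long (its x) x 140 wide (its y) x 100 mm tall, plain vertical sides; origin at the centre of its underside, on the counter, z up. The board shall lean against its long side that faces the grinder (its own +y side, 70 mm from the origin).
- grinder: Fixed spice grinder: black square housing 120 x 120 x 85 mm tall carrying a steel bayonet collar, 100 mm outer diameter, top face 105 mm above the counter. Origin at the centre of its underside, on the counter; z up along the collar's axis. The collar's mouth is 68 mm across, with two opposite entry gaps 17 mm wide along the grinder's +x and -x.
- half_mark (a point): Middle of the long raised steel ridge on the housing's top, 63 mm from the collar's axis towards a corner (another lies opposite): the half-way mark, 45 degrees clockwise, seen from above, of the entry marks (short, narrow, along x). The short broad marks, 90 degrees from the entry, are the lock.
- lid_mid (a point): Centre of the loose grinder lid, half-way up, 26 mm above its underside; about 0.12 kg, z up, stands on the counter. From below: plug 63 mm diameter, 16 mm high, with two lugs along the lid's x (12 wide, 8 high, 84 mm over both); disc 92 mm diameter, 6 thick. Fully home the disc lies on the collar and this point is 115 mm above the counter on the grinder's axis.
- lid_bar (a point): Centre of the lid's upright grip bar on top of the disc: 64 mm long along the lid's x axis, 16 wide (its y), 30 high, from 22 to 52 mm above the underside; this point is at 37 mm. The lid enters the collar with the bar along the grinder's x axis, either way round, with about 2 mm clearance; when twisted, the lugs pass under the collar's flange.
- grinder_ring (a joint): Sprung ring inside the collar which the lid's lugs carry round, rad: 0 = entry, grows clockwise seen from above, 0.785 = half way (long mark), 1.571 = lock. The lugs have about 0.07 rad of play before they take it along, so the lid leads it by that. The spring, 0.15 N m per rad, turns it back to 0 when let go.
- paella_pan: Small steel paella pan, 200 mm rim diameter, 35 mm tall, with two side handles; bystander; origin under its centre.
- garlic_pot: White ceramic lidded garlic pot, 90 mm diameter, 112 mm tall; bystander; origin under its centre.
- pepper_mill: Chrome pepper mill, 56 mm diameter, 160 mm tall; bystander; origin under its centre.
- spice_jar: Small amber glass jar with a steel cap, 44 mm diameter, 85 mm tall; bystander; origin under its centre.
- sieve: Round stainless sieve, 140 mm diameter, 50 mm tall, with a handle; bystander; origin under its centre.
Mind the look-alikes: they are no part of the job. Leave any red look-alike of the part that bears lid_mid alone. What is shaped like the part that bears board_mid but purple is not meant.

How it is judged:
On the way, in this order (a step that is already met when the one before it is completed fails the run):
1. the board stands at a slant against the bread box's side, let go (contact force between board and bread_box above 0.08 N and angle between board_mid's own z axis and vertical between 0.06 and 0.65 rad and height (world z) of board_mid below 0.104 m and y of board_mid in the frame of bread_box above 0.07 m and contact force between board and the fingers below 0.1 N), for 0.2 s.
2. the lid is fully home in the collar, not yet twisted (horizontal distance between lid_mid and grinder below 0.006 m and z of lid_mid in the frame of grinder below 0.1185 m and value of joint grinder_ring below 0.3 rad), for 0.05 s.
At the end, for the whole second after the job is handed in: Lid gripped (over 2 N), home (within 3.5 mm of seated height, 6 mm of the axis, tilt under 0.1 rad), ring still at 0.785 +- 0.2 rad; board released, standing on its short end on the counter, 0.06 to 0.65 rad from vertical, resting against the bread box side that faces the grinder (all of step 1 and value of joint grinder_ring between 0.585 and 0.985 rad and horizontal distance between lid_mid and grinder below 0.006 m and z of lid_mid in the frame of grinder below 0.1185 m and angle between lid_mid's own z axis and vertical below 0.1 rad and contact force between the fingers and lid above 2 N and velocity of joint grinder_ring between -0.1 and 0.1 rad/s); the arm keeps its last pose, push and grip.
It fails at once if the ring is twisted up to the lock (beyond 1.3 rad) (value of joint grinder_ring above 1.3 rad).
It fails at once if another thing on the counter is moved more than 30 mm (distance of any of paella_pan, garlic_pot, pepper_mill, spice_jar, sieve from where it was at the start of the episode above 0.03 m).
It also fails if it takes over 58 s, if anything falls off the work surface, if the arm or the gripper's body presses on something with over 40 N, if the wrist force passes 120 N, or if a joint passes its speed limit or range.

## Robot

A 6-joint arm with a two-finger parallel gripper is mounted at the origin on the work surface. World frame = base frame: x ahead of the robot, y to its left, z up, the work surface at z = 0. Lengths are in m, angles in rad, forces in N, time in s.
With the tool pointing down it reaches from about 0.3 to 0.875 m from the base axis. Payload 6.4 kg.
Tool frame: the origin (TCP) lies at the centre of the arm's flange, where the gripper is bolted on; the fingertips stand 173 mm ahead of it and the grasp point (between the pads) lies 155 mm ahead of it; z points along the fingers, x is the direction in which the jaws open and shut, and the axes are right-handed (so a half turn about z gives the same grasp; the last joint's range is limited). The gripper opens to 85 mm and grips with 20 to 120 N. Pads are 22 mm wide; open, the fingers measure 114 mm over their backs; the gripper's body (76 mm by 85 mm) begins 54 mm behind the grasp point. The pads swing forward as they close: fully open they stand 13 mm farther back than shut.
Start: joints at [1.046, 0.181, 1.607, -0, 1.354, -0.206], TCP at [0.18, 0.546, 0.405] pointing down, gripper open.
Joint ranges: [-2.99, 2.99], [-0.89, 2.07], [0.3, 2.58], [-1.14, 4.28], [0, 2.63], [-3.12, 3.12]. Speed limits (rad/s): [2.57, 2.57, 3.01, 3.14, 3.14, 3.14].

## Interface

Orientations are given as a unit quaternion [w, x, y, z].
In Python, from plant import status, vision, order gives the robot as it stands.
- The arm moves only by the tool play_rows, never from a script. Its argument "commands" is a list of rows, each an object of numbers: "jaw": the opening, from -1 (shut) to 1 (fully open); "dx", "dy", "dz": the shift along the tool's x, y, z in cm; "wx", "wy", "wz": the turn, a rotation vector about the tool's x, y, z in degrees. In form: [{"jaw": .., "dx": .., "dy": .., "dz": .., "wx": .., "wy": .., "wz": ..}, ...]. A call has 1 to 8 rows; each row shifts and turns the commanded pose from where the row before left it, along the tool's axes as they then stand; what a row does not reach is not made up. A row lasts 1/12 s, in which the tool goes at most 41.7 mm and 7.16 degrees, less where a joint would pass 70% of its speed; a pose out of reach is approached as far as the arm can. A call is refused whole if a number of a shift passes 4.17 or a number of a turn 7.16, either way. A call with a gripper value outside its range is refused whole. The fingers move at their own pace and stop on an object; the grip force is fixed at half the most. Time passes only in rows, so rows that do not move let the fingers close. It gives the time, the measured TCP pose, the force and the opening at its end, in the units of the state.
- status.sense(): the state, without advancing time (a new reading comes with each control period).
- vision.read_camera(name): name is "side" or "top"; returns the picture (480x640x3 uint8, red, green, blue); there is no depth.
- vision.camera_info(name): a dict with "fov_y" (degrees; the focal length in pixels is half the picture's height over the tangent of half this angle, whatever the lens; pixels are square), "cx", "cy" (the principal point, pixels), "eye" and "attitude" of the camera in the world. Camera axes: x right, y up, looking along -z (the intrinsics and any distortion apply to the point x, -y, -z); pixel columns grow to the right and rows downward; lengths in m; the calibration is good to about 2 mm. A picture is of the moment at which its call begins. camera_info takes no time and is no camera call.
- order.sign_off(): hands the job in, once; it reports no verdict.
Trained networks look in the newest picture that a camera, given by its name, has taken for a name from the list of things; names that differ only in an ending like _2 or _b are one class to them, and where a whole thing is asked for, a point or a joint stands for the part that bears it (a point fixed in the world has none). Each returns a list of dicts, best first, with "p" (0 to 1); they miss things now and then, are a little off and sometimes report something else, mostly with a low value. They report only what shows in the picture. A call takes as long as a camera call. They do not tell look-alikes from the thing itself.
- vision.boxes_of(camera, label): "at" ([column, row] in pixels, amid what is visible of it).
- vision.tip_of(camera, label): "at" ([column, row] in pixels: a listed point, or the origin of a listed thing).
The state is a dict: "clock": time; "qpos": joint angles; "joint_vel": joint speeds; "joint_torque": joint torques, N m; "tcp_pos": TCP position; "eef_rot": TCP orientation; "contact_force": force on the tool from outside, world axes, zero at the start; "wrist_torque": the same for the moment, N m; "grip_width": finger opening in m.
Only numpy, scipy, OpenCV 4.12 (cv2) and the standard library are available. Lean on these libraries where they do the work, as an engineer would, in place of code of your own. Each camera call takes 0.05 s, during which the arm holds its last target.

## Working session

There is one attempt and no reset: what is moved stays moved. The work goes in short steps, Python scripts to look and compute and a tool call to move; the robot and the scene stay as the last step left them, time stands still between calls to the robot, and variables do not carry over. Pictures are saved under pics/ and viewed, and the job is handed in when it is done.

Besides the shell and the picture viewer there is one more tool, called after ">>>" as name(argument=value, ...) on one line, values as JSON. play_rows: Moves the arm, as the interface text tells. Its arguments: {"type":"object","properties":{"commands":{"type":"array"}},"required":["commands"]}

```bash
ls; mkdir -p pics; cat > snap.py <<'E'
import sys,cv2
from plant import status,vision,order
for n in sys.argv[2:]:
    cv2.imwrite(f'pics/{sys.argv[1]}_{n}.png',cv2.cvtColor(vision.read_camera(n),cv2.COLOR_RGB2BGR))
print(status.sense())
E
python3 snap.py a side top; python3 -c "
from plant import vision
for n in ('side','top'): print(vision.camera_info(n))"
```

```text
pics
{'clock': 0.1, 'qpos': array([ 1.04568303e+00,  1.81466179e-01,  1.60788282e+00,  2.45036101e-05,
        1.35380146e+00, -2.06291867e-01]), 'joint_vel': array([-0.00175058, -0.00202966, -0.00233364,  0.00021287, -0.00253675,
       -0.00038365]), 'joint_torque': array([ 1.22912676e-03, -4.45872009e+01, -3.52241492e+01, -3.18878620e-04,
        4.10228939e-03,  3.91485457e-05]), 'tcp_pos': array([0.18009582, 0.54583773, 0.40388652]), 'eef_rot': array([ 3.06465896e-04,  8.10386277e-01,  5.85895447e-01, -7.16180690e-04]), 'contact_force': array([-0.51683635, -0.80587709, -0.50643898]), 'wrist_torque': array([-0.00784105, -0.01137552,  0.00404828]), 'grip_width': 0.08531554513900912}
{'fov_y': 54.24466791202554, 'cx': 319.1040159793957, 'cy': 244.95015111246502, 'eye': array([0.51799341, 0.78174338, 0.80983443]), 'attitude': array([-0.03290453, -0.00544937,  0.39498099,  0.91808366])}
{'fov_y': 47.0408445618998, 'cx': 326.8010923442609, 'cy': 237.756146576769, 'eye': array([0.45513875, 0.01698311, 1.41062763]), 'attitude': array([ 0.71419892,  0.03622686, -0.0276706 , -0.69845677])}
```

View pics/a_side.png

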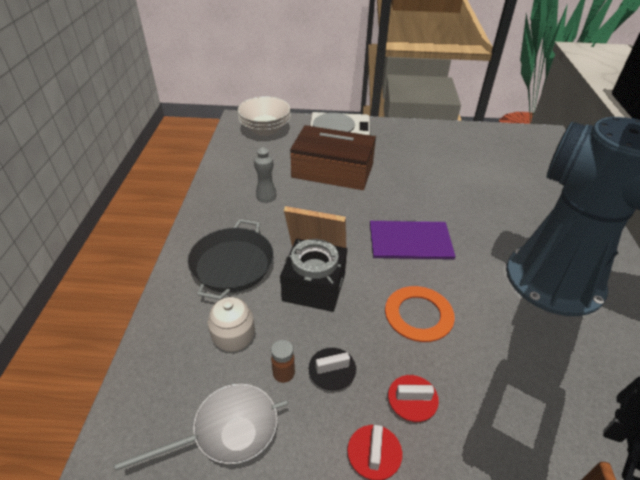

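View pics/a_top.png

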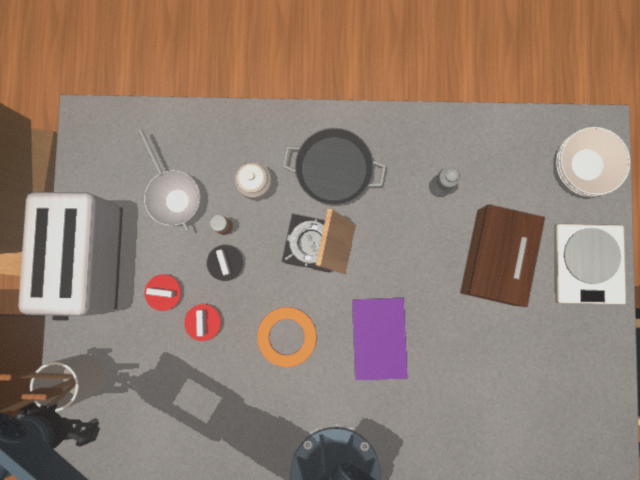

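```bash
cat > cam.py <<'E'
import numpy as np,cv2
from scipy.spatial.transform import Rotation as R
from plant import vision
class Cam:
    def __init__(s,n):
        i=vision.camera_info(n); s.n=n
        s.f=240/np.tan(np.radians(i['fov_y'])/2); s.c=np.array([i['cx'],i['cy']]); s.e=np.array(i['eye'])
        w,x,y,z=i['attitude']; s.R=R.from_quat([x,y,z,w]).as_matrix()
    def proj(s,p):
        q=(np.atleast_2d(p)-s.e)@s.R
        return np.c_[s.c[0]+s.f*q[:,0]/-q[:,2], s.c[1]-s.f*q[:,1]/-q[:,2]]
    def back(s,uv,z):
        d=s.R@np.array([(uv[0]-s.c[0])/s.f,-(uv[1]-s.c[1])/s.f,-1]); t=(z-s.e[2])/d[2]
        return s.e+t*d
def tri(ca,ua,cb,ub):
    A=[];b=[]
    for c,u in((ca,ua),(cb,ub)):
        d=c.R@np.array([(u[0]-c.c[0])/c.f,-(u[1]-c.c[1])/c.f,-1]); d/=np.linalg.norm(d)
        P=np.eye(3)-np.outer(d,d); A.append(P); b.append(P@c.e)
    A=np.vstack(A);b=np.hstack(b); x=np.linalg.lstsq(A,b,rcond=None)[0]
    return x,np.linalg.norm(A@x-b)
side=Cam('side');top=Cam('top')
E
python3 - <<'E'
from cam import *
zs=dict(grinder=0,bread_box=0,lid_mid=.026,lid_bar=.037,half_mark=.087)
from plant import vision
vision.read_camera('side');vision.read_camera('top')
for l in ['board_mid','bread_box','grinder','half_mark','lid_mid','lid_bar']:
    for c in (side,top):
        for d in vision.tip_of(c.n,l)[:4]:
            print(l,c.n,np.round(d['at'],1),round(d['p'],2), c.back(d['at'],zs[l]).round(3) if l in zs else '')
E
python3 - <<'E'
import cv2
a=cv2.imread('pics/a_top.png');s=cv2.imread('pics/a_side.png')
cv2.imwrite('pics/c1.png',cv2.resize(a[180:320,180:380],None,fx=4,fy=4,interpolation=cv2.INTER_CUBIC))
cv2.imwrite('pics/c2.png',cv2.resize(s[180:410,260:460],None,fx=3.4,fy=2.6,interpolation=cv2.INTER_CUBIC))
cv2.imwrite('pics/c3.png',cv2.resize(a[190:320,440:560],None,fx=4.5,fy=4.5,interpolation=cv2.INTER_CUBIC))
E
```

```text
board_mid side [317.8 237.9] 0.68 
board_mid side [411.1 239.4] 0.66 
board_mid top [380.1 339.1] 0.64 
bread_box side [332.2 171. ] 0.84 [ 0.542 -0.398  0.   ]
bread_box top [494.9 255. ] 0.89 [ 0.548 -0.395  0.   ]
bread_box top [330.7 173.1] 0.24 [0.752 0.029 0.   ]
grinder side [316.6 288.7] 0.79 [0.557 0.074 0.   ]
grinder top [312.9 242.1] 0.79 [0.571 0.071 0.   ]
half_mark side [240.4 435.6] 0.67 [0.651 0.463 0.087]
half_mark side [297.4 245. ] 0.6 [0.604 0.024 0.087]
half_mark top [333.8 231.8] 0.96 [0.59  0.018 0.087]
half_mark top [497.8 252.8] 0.54 [ 0.548 -0.376  0.087]
lid_mid side [330.1 367.2] 0.94 [0.516 0.292 0.026]
lid_mid side [412.3 394.6] 0.7 [0.364 0.338 0.026]
lid_mid side [375.4 446.3] 0.68 [0.433 0.438 0.026]
lid_mid top [200.7 319.9] 0.79 [0.368 0.345 0.026]
lid_mid top [162.9 293. ] 0.68 [0.432 0.443 0.026]
lid_mid top [221.7 264.3] 0.63 [0.508 0.298 0.026]
lid_bar side [377.9 446. ] 0.68 [0.43  0.442 0.037]
lid_bar side [333.3 364. ] 0.67 [0.51  0.292 0.037]
lid_bar side [414.4 391.5] 0.55 [0.362 0.338 0.037]
lid_bar top [198.9 323.2] 0.96 [0.36  0.346 0.037]
lid_bar top [160.4 292.7] 0.82 [0.433 0.446 0.037]
lid_bar top [223.  261.2] 0.58 [0.515 0.293 0.037]
```

View pics/c1.png

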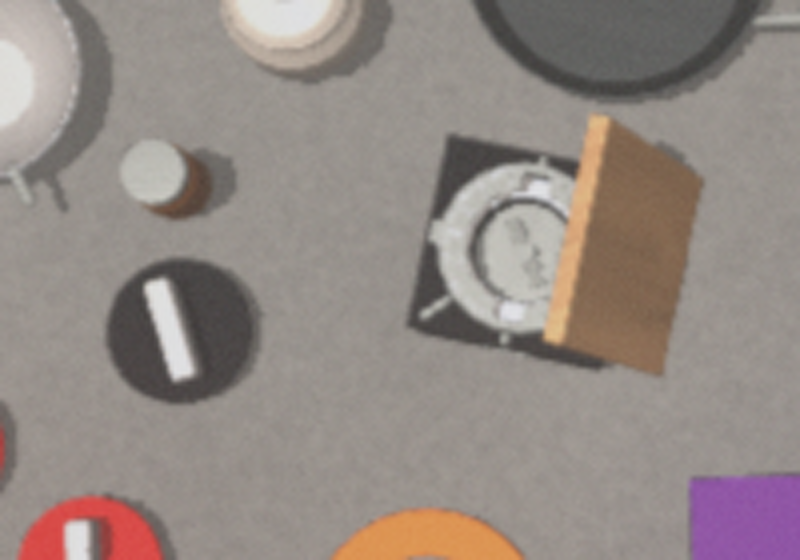

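View pics/c2.png

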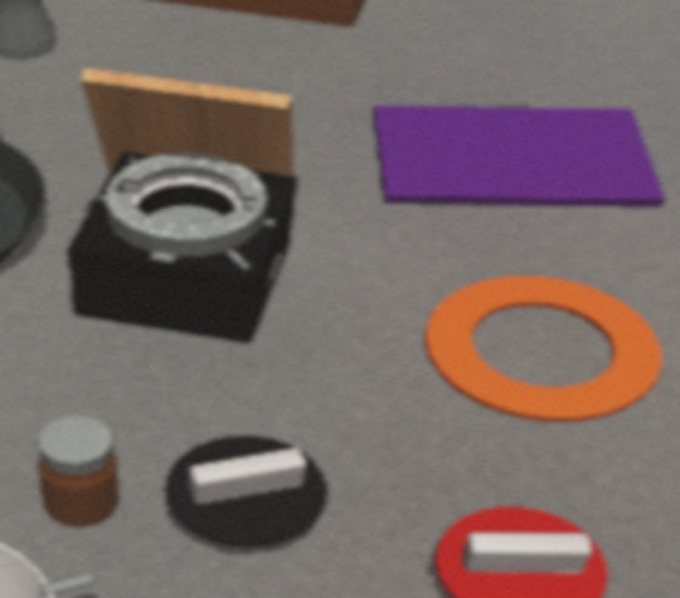

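View pics/c3.png

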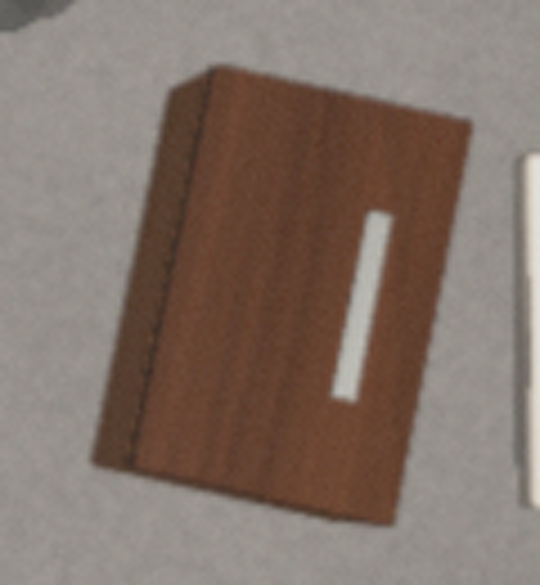

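```bash
cat > fit.py <<'E'
from cam import *
from scipy.optimize import least_squares
def P(x,y,t,p):
    p=np.atleast_2d(p);c,s=np.cos(t),np.sin(t)
    return np.c_[x+c*p[:,0]-s*p[:,1],y+s*p[:,0]+c*p[:,1],p[:,2]]
def fit(obs,x0):
    def r(v): return np.concatenate([(c.proj(P(*v,m))[0]-u) for c,m,u in obs])
    s=least_squares(r,x0,loss='soft_l1'); return s.x,r(s.x).reshape(-1,2)
T=lambda u,v,k=4.,o=(180,180):(u/k+o[0],v/k+o[1])
S=lambda u,v:(u/3.4+260,v/2.6+180)
B=lambda u,v:(u/4.5+440,v/4.5+190)
g=[(top,(.06,.06,.085),T(450,135)),(top,(-.06,.06,.085),T(408,327)),(side,(.06,.06,.085),S(70,250)),(side,(.06,.06,0),S(73,314)),(side,(-.06,.06,0),S(250,340))]
b=[(top,(.11,.07,.1),B(218,66)),(top,(-.11,.07,.1),B(135,468)),(top,(.11,-.07,.1),B(472,122)),(top,(-.11,-.07,.1),B(395,525)),(top,(.11,.07,0),B(170,90)),(top,(-.11,.07,0),B(95,463))]
l=[(top,(.032,0,.052),T(155,281)),(top,(-.032,0,.052),T(185,381)),(side,(.032,.0,.037),S(190,484)),(side,(-.032,0,.037),S(306,472))]
if __name__=='__main__':
    out={}
    for n,o,x0 in (('grinder',g,(.57,.07,-.2)),('box',b,(.55,-.39,-.2)),('lid',l,(.51,.29,.3))):
        v,r=fit(o,x0); print(n,v.round(4)); print(r.round(1).tolist())
        out[n]=v
    np.save('poses.npy',out,allow_pickle=True)
    from plant import vision
    box=lambda X,Y,z0,z1:[[(sx*X,sy*Y,z) for sx,sy in((1,1),(1,-1),(-1,-1),(-1,1),(1,1))] for z in(z0,z1)]
    circ=lambda r,z:[[(r*np.cos(a),r*np.sin(a),z) for a in np.linspace(0,6.3,60)]]
    shapes={'grinder':box(.06,.06,0,.085)+circ(.05,.105)+circ(.034,.105),'box':box(.11,.07,0,.1),'lid':circ(.046,.022)+box(.032,.008,.022,.052)}
    t=.3; by=-.06-.085*np.tan(t)
    brd=[[(sx*.065,by-d*np.cos(t)+s*np.sin(t), d*np.sin(t)+s*np.cos(t)) for sx,s in((1,0),(1,.2),(-1,.2),(-1,0),(1,0))] for d in(0,.012)]
    shapes['grinder']+=brd
    for c in(side,top):
        im=cv2.resize(cv2.imread(f'pics/a_{c.n}.png'),None,fx=4,fy=4,interpolation=cv2.INTER_CUBIC)
        for n,pl in shapes.items():
            for q in pl: cv2.polylines(im,[((c.proj(P(*out[n],q))+.5)*4-.5).round().astype(int)],0,(0,255,0) if 1 else 0,1)
        if c.n=='top':
            cv2.imwrite('pics/o1.png',im[4*190:4*290,4*195:4*375]); cv2.imwrite('pics/o2.png',im[4*190:4*320,4*440:4*560])
        else:
            cv2.imwrite('pics/o3.png',im[4*195:4*325,4*265:4*365]); cv2.imwrite('pics/o4.png',im[4*120:4*195,4*280:4*390]);cv2.imwrite('pics/o5.png',im[4*335:4*400,4*290:4*370])
    for n,z in(('pepper_mill',0),('garlic_pot',0),('spice_jar',0),('paella_pan',0)):
        for c in(side,top): 
            d=vision.tip_of(c.n,n)
            if d: print(n,c.n,c.back(d[0]['at'],z).round(3),round(d[0]['p'],2))
E
python3 fit.py
```

```text
grinder [ 0.5624  0.0696 -0.1783]
[[0.4, -0.1], [0.7, 0.3], [-0.8, -0.6], [-0.1, 0.8], [0.5, 1.6]]
box [ 0.5417 -0.3967 -0.2017]
[[-0.2, -0.8], [-0.1, 0.0], [1.2, -0.4], [0.6, 0.7], [-0.4, -0.2], [-1.0, 0.7]]
lid [0.5108 0.2914 0.2665]
[[0.7, -0.2], [-1.0, -0.0], [0.7, 0.4], [-0.5, -0.6]]
pepper_mill side [ 0.724 -0.265  0.   ] 0.74
pepper_mill top [ 0.729 -0.248  0.   ] 0.92
garlic_pot side [0.719 0.226 0.   ] 0.63
garlic_pot top [0.712 0.225 0.   ] 0.75
spice_jar side [0.602 0.295 0.   ] 0.75
spice_jar top [0.612 0.302 0.   ] 0.77
paella_pan side [ 0.765  0.018 -0.   ] 0.88
paella_pan top [0.759 0.021 0.   ] 0.74
```

```bash
python3 - <<'E'
import cv2,numpy as np
def pad(im,w,h):
    o=np.zeros((h,w,3),np.uint8);o[:min(h,im.shape[0]),:min(w,im.shape[1])]=im[:h,:w];return o
a=[cv2.imread(f'pics/o{i}.png') for i in(1,2,3,4,5)]
for x in a:print(x.shape)
cv2.imwrite('pics/m1.png',a[0]);cv2.imwrite('pics/m3.png',np.hstack([a[2],pad(a[4],360,520)]))
E
```

```text
(400, 720, 3)
(520, 480, 3)
(520, 400, 3)
(300, 440, 3)
(260, 320, 3)
```

View pics/m1.png

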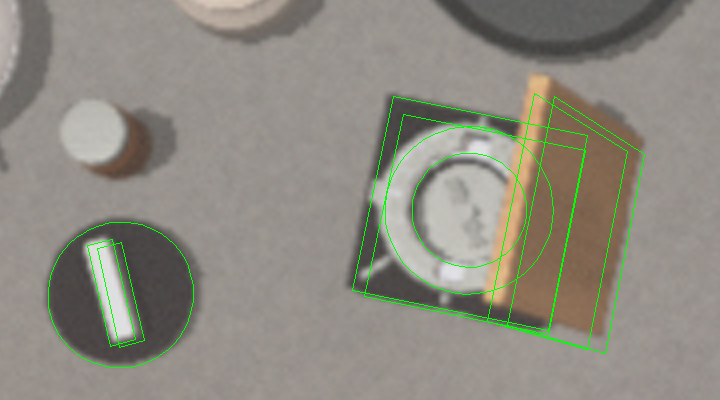

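View pics/m3.png

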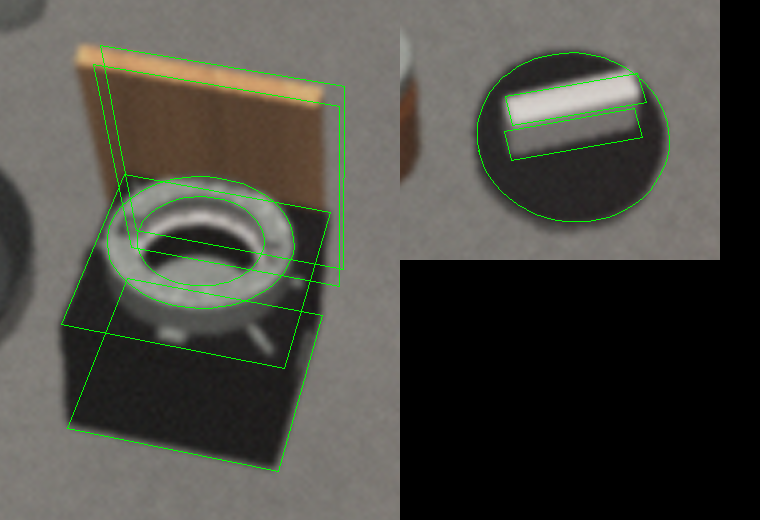

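View pics/o2.png

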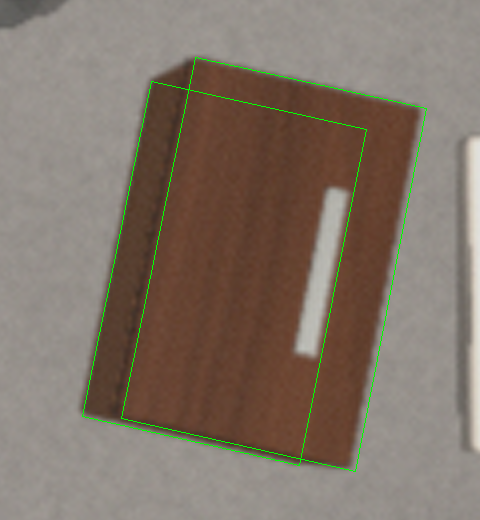

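View pics/o4.png

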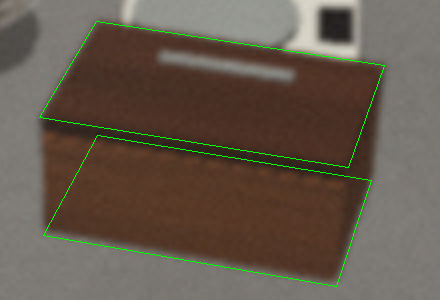

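```bash
cat > board.py <<'E'
from fit import *
G=np.load('poses.npy',allow_pickle=True).item()['grinder']
def bp(v,sx,s,d): # d thickness 0 = grinder side face
    x,y,yaw,t=v
    q=(sx*.065,-d*np.cos(t)+s*np.sin(t),d*np.sin(t)+s*np.cos(t))
    return P(x,y,yaw,q)
M=lambda u,v:(u/4+265,v/4+195)
o=[(top,(1,.2,0),T(589,115)),(top,(-1,.2,0),T(545,340)),(top,(1,.2,.012),T(609,119)),(top,(-1,.2,.012),T(566,345)),(top,(1,0,.012),T(703,178)),(top,(-1,0,.012),T(662,376)),
(side,(1,.2,0),M(80,63)),(side,(-1,.2,0),M(321,106)),(side,(1,.2,.012),M(80,44)),(side,(-1,.2,.012),M(322,86))]
r=lambda v:np.concatenate([c.proj(bp(v,*m))[0]-u for c,m,u in o])
p0=P(*G,(0,-.086,0))[0]
s=least_squares(r,[p0[0],p0[1],G[2],.3],loss='soft_l1')
if __name__=='__main__':
    v=s.x;print(v.round(4));print(r(v).reshape(-1,2).round(1).tolist())
    print('top centre',((bp(v,0,.2,.006))).round(4),'s=.17',bp(v,0,.17,.006).round(4))
    c,ss=np.cos(-G[2]),np.sin(-G[2]);d=v[:2]-G[:2];print('in grinder',c*d[0]-ss*d[1],ss*d[0]+c*d[1])
E
python3 board.py
```

```text
[ 0.5564 -0.0149 -0.1745  0.3042]
[[0.3, -0.1], [-0.2, 0.8], [0.3, -0.3], [-0.4, 0.5], [-0.2, -0.1], [0.2, 0.2], [-1.5, 0.1], [-0.4, -0.2], [0.0, 0.2], [0.6, -0.1]]
top centre [[0.5658 0.0385 0.1926]] s=.17 [[0.5642 0.0296 0.164 ]]
in grinder 0.009056280265243227 -0.08417123746270302
```

```bash
cat > plan.py <<'E'
import numpy as np
from scipy.spatial.transform import Rotation as R
from plant import status
def cur():
    s=status.sense(); w,x,y,z=s['eef_rot']; return s,np.array(s['tcp_pos']),R.from_quat([x,y,z,w])
def target(grasp,zax,xax):
    z=np.array(zax,float);z/=np.linalg.norm(z);x=np.array(xax,float);x-=z*(x@z);x/=np.linalg.norm(x)
    Rm=np.c_[x,np.cross(z,x),z]; return np.array(grasp)-.155*z,R.from_matrix(Rm)
def go(grasp,zax,xax,p=None,r=None):
    s,p0,r0=cur(); p=p0 if p is None else p; r=r0 if r is None else r
    pt,rt=target(grasp,zax,xax)
    rv=np.degrees((r.inv()*rt).as_rotvec()); d=rt.inv().apply(pt-p)*100
    print('t',round(float(s['clock']),2),'tcp',p.round(4),'target',pt.round(4),'w',s['grip_width'].__round__(4),'F',np.round(s['contact_force'],1))
    print('turn deg',rv.round(2),'min rows',np.ceil(np.linalg.norm(rv)/7.1));print('then shift cm (tool, after turn)',d.round(2),'min rows',np.ceil(np.linalg.norm(d)/4.1), ' shift in CURRENT axes',(r.inv().apply(pt-p)*100).round(2))
    return pt,rt
def grasp_now():
    s,p,r=cur(); return p+.155*r.apply([0,0,1])
E
cat > p1.py <<'E'
from plan import *
import sys
yaw,t=-.1745,.3042
u=np.array([-np.sin(yaw),np.cos(yaw),0])
bz=np.sin(t)*u+np.cos(t)*np.array([0,0,1]); n=np.cos(t)*u-np.sin(t)*np.array([0,0,1])
g=np.array([.5642,.0296,.164])+bz*float(sys.argv[1])
go(g,-bz,n)
E
python3 p1.py 0.09
```

```text
t 1.2 tcp [0.1802 0.5461 0.4047] target [0.5769 0.1019 0.3978] w 0.0851 F [-0.1  0.1 -0.2]
turn deg [ -1.26 -17.4   -8.2 ] min rows 3.0
then shift cm (tool, after turn) [-34.96  46.78  11.7 ] min rows 15.0  shift in CURRENT axes [-29.75  51.6    0.69]
```

>>> play_rows(commands=[{"jaw": 1, "dx": -1.86, "dy": 3.22, "dz": 0.04}, {"jaw": 1, "dx": -1.86, "dy": 3.22, "dz": 0.04}, {"jaw": 1, "dx": -1.86, "dy": 3.22, "dz": 0.04}, {"jaw": 1, "dx": -1.86, "dy": 3.22, "dz": 0.04}, {"jaw": 1, "dx": -1.86, "dy": 3.22, "dz": 0.04}, {"jaw": 1, "dx": -1.86, "dy": 3.22, "dz": 0.04}, {"jaw": 1, "dx": -1.86, "dy": 3.22, "dz": 0.04}, {"jaw": 1, "dx": -1.86, "dy": 3.22, "dz": 0.04}])

```text
invalid input at $.commands[0]: expected keys jaw, dx, dy, dz, wx, wy, wz
```

>>> play_rows(commands=[{"jaw": 1, "dx": -1.86, "dy": 3.22, "dz": 0.04}, {"jaw": 1, "dx": -1.86, "dy": 3.22, "dz": 0.04}, {"jaw": 1, "dx": -1.86, "dy": 3.22, "dz": 0.04}, {"jaw": 1, "dx": -1.86, "dy": 3.22, "dz": 0.04}, {"jaw": 1, "dx": -1.86, "dy": 3.22, "dz": 0.04}, {"jaw": 1, "dx": -1.86, "dy": 3.22, "dz": 0.04}, {"jaw": 1, "dx": -1.86, "dy": 3.22, "dz": 0.04}, {"jaw": 1, "dx": -1.86, "dy": 3.22, "dz": 0.04}])

```text
invalid input at $.commands[0]: expected keys jaw, dx, dy, dz, wx, wy, wz
```

>>> play_rows(commands=[{"jaw": 0.7, "wx": -0.32, "wy": -4.35, "wz": -2.05}, {"jaw": 0.7, "wx": -0.32, "wy": -4.35, "wz": -2.05}, {"jaw": 0.7, "wx": -0.32, "wy": -4.35, "wz": -2.05}, {"jaw": 0.7, "wx": -0.32, "wy": -4.35, "wz": -2.05}, {"jaw": 0.7}, {"jaw": 0.7}])

```text
invalid input at $.commands[0]: expected keys jaw, dx, dy, dz, wx, wy, wz
```

```bash
python3 p1.py 0.09; python3 p1.py 0
```

```text
t 1.2 tcp [0.1802 0.5461 0.4047] target [0.5769 0.1019 0.3978] w 0.0851 F [-0.1  0.1 -0.2]
turn deg [ -1.26 -17.4   -8.2 ] min rows 3.0
then shift cm (tool, after turn) [-34.96  46.78  11.7 ] min rows 15.0  shift in CURRENT axes [-29.75  51.6    0.69]
t 1.2 tcp [0.1802 0.5461 0.4047] target [0.5723 0.0753 0.3119] w 0.0851 F [-0.1  0.1 -0.2]
turn deg [ -1.26 -17.4   -8.2 ] min rows 3.0
then shift cm (tool, after turn) [-34.96  46.78  20.7 ] min rows 16.0  shift in CURRENT axes [-32.41  51.98   9.28]
```

All keys are required in each row.

>>> play_rows(commands=[{"jaw": 1, "dx": -1.86, "dy": 3.22, "dz": 0.04, "wx": 0, "wy": 0, "wz": 0}, {"jaw": 1, "dx": -1.86, "dy": 3.22, "dz": 0.04, "wx": 0, "wy": 0, "wz": 0}, {"jaw": 1, "dx": -1.86, "dy": 3.22, "dz": 0.04, "wx": 0, "wy": 0, "wz": 0}, {"jaw": 1, "dx": -1.86, "dy": 3.22, "dz": 0.04, "wx": 0, "wy": 0, "wz": 0}, {"jaw": 1, "dx": -1.86, "dy": 3.22, "dz": 0.04, "wx": 0, "wy": 0, "wz": 0}, {"jaw": 1, "dx": -1.86, "dy": 3.22, "dz": 0.04, "wx": 0, "wy": 0, "wz": 0}, {"jaw": 1, "dx": -1.86, "dy": 3.22, "dz": 0.04, "wx": 0, "wy": 0, "wz": 0}, {"jaw": 1, "dx": -1.86, "dy": 3.22, "dz": 0.04, "wx": 0, "wy": 0, "wz": 0}])

```text
clock: 1.87
tcp_pos: [0.379, 0.3225, 0.4017]
eef_rot: [0.0, 0.81, 0.586, 0.0]
contact_force: [0.4, 1.2, -0.9]
grip_width: 0.0855
```

>>> play_rows(commands=[{"jaw": 1, "dx": -1.86, "dy": 3.22, "dz": 0.04, "wx": 0, "wy": 0, "wz": 0}, {"jaw": 1, "dx": -1.86, "dy": 3.22, "dz": 0.04, "wx": 0, "wy": 0, "wz": 0}, {"jaw": 1, "dx": -1.86, "dy": 3.22, "dz": 0.04, "wx": 0, "wy": 0, "wz": 0}, {"jaw": 1, "dx": -1.86, "dy": 3.22, "dz": 0.04, "wx": 0, "wy": 0, "wz": 0}, {"jaw": 1, "dx": -1.86, "dy": 3.22, "dz": 0.04, "wx": 0, "wy": 0, "wz": 0}, {"jaw": 1, "dx": -1.86, "dy": 3.22, "dz": 0.04, "wx": 0, "wy": 0, "wz": 0}, {"jaw": 1, "dx": -1.86, "dy": 3.22, "dz": 0.04, "wx": 0, "wy": 0, "wz": 0}, {"jaw": 1, "dx": -1.86, "dy": 3.22, "dz": 0.04, "wx": 0, "wy": 0, "wz": 0}])

```text
clock: 2.53
tcp_pos: [0.5772, 0.1003, 0.3984]
eef_rot: [0.0, 0.81, 0.586, 0.0]
contact_force: [0.9, 1.1, 0.4]
grip_width: 0.0851
```

>>> play_rows(commands=[{"jaw": 0.7, "dx": 0, "dy": 0, "dz": 0, "wx": -0.32, "wy": -4.35, "wz": -2.05}, {"jaw": 0.7, "dx": 0, "dy": 0, "dz": 0, "wx": -0.32, "wy": -4.35, "wz": -2.05}, {"jaw": 0.7, "dx": 0, "dy": 0, "dz": 0, "wx": -0.32, "wy": -4.35, "wz": -2.05}, {"jaw": 0.7, "dx": 0, "dy": 0, "dz": 0, "wx": -0.32, "wy": -4.35, "wz": -2.05}, {"jaw": 0.7, "dx": 0, "dy": 0, "dz": 0, "wx": 0, "wy": 0, "wz": 0}, {"jaw": 0.7, "dx": 0, "dy": 0, "dz": 0, "wx": 0, "wy": 0, "wz": 0}])

```text
clock: 3.03
tcp_pos: [0.5762, 0.1025, 0.398]
eef_rot: [0.097, 0.757, 0.635, -0.115]
contact_force: [0.2, -0.9, -0.0]
grip_width: 0.0725
```

```bash
python3 p1.py 0.09; python3 p1.py 0
```

```text
t 3.03 tcp [0.5762 0.1025 0.398 ] target [0.5769 0.1019 0.3978] w 0.0725 F [ 0.2 -0.9 -0. ]
turn deg [ 0.   -0.12 -0.01] min rows 1.0
then shift cm (tool, after turn) [-0.04  0.09  0.04] min rows 1.0  shift in CURRENT axes [-0.04  0.09  0.04]
t 3.03 tcp [0.5762 0.1025 0.398 ] target [0.5723 0.0753 0.3119] w 0.0725 F [ 0.2 -0.9 -0. ]
turn deg [ 0.   -0.12 -0.01] min rows 1.0
then shift cm (tool, after turn) [-0.04  0.09  9.04] min rows 3.0  shift in CURRENT axes [-0.06  0.09  9.04]
```

>>> play_rows(commands=[{"jaw": 0.7, "dx": 0, "dy": 0.09, "dz": 2.0, "wx": 0, "wy": 0, "wz": 0}, {"jaw": 0.7, "dx": 0, "dy": 0, "dz": 2.0, "wx": 0, "wy": 0, "wz": 0}, {"jaw": 0.7, "dx": 0, "dy": 0, "dz": 1.5, "wx": 0, "wy": 0, "wz": 0}, {"jaw": 0.7, "dx": 0, "dy": 0, "dz": 1.5, "wx": 0, "wy": 0, "wz": 0}, {"jaw": 0.7, "dx": 0, "dy": 0, "dz": 1.0, "wx": 0, "wy": 0, "wz": 0}, {"jaw": 0.7, "dx": 0, "dy": 0, "dz": 1.0, "wx": 0, "wy": 0, "wz": 0}, {"jaw": 0.7, "dx": 0, "dy": 0, "dz": 0, "wx": 0, "wy": 0, "wz": 0}])

```text
clock: 3.62
tcp_pos: [0.5717, 0.0747, 0.3105]
eef_rot: [0.096, 0.758, 0.635, -0.117]
contact_force: [-0.2, 0.1, 0.7]
grip_width: 0.0724
```

>>> play_rows(commands=[{"jaw": -1, "dx": 0, "dy": 0, "dz": 0, "wx": 0, "wy": 0, "wz": 0}, {"jaw": -1, "dx": 0, "dy": 0, "dz": 0, "wx": 0, "wy": 0, "wz": 0}, {"jaw": -1, "dx": 0, "dy": 0, "dz": 0, "wx": 0, "wy": 0, "wz": 0}, {"jaw": -1, "dx": 0, "dy": 0, "dz": 0, "wx": 0, "wy": 0, "wz": 0}, {"jaw": -1, "dx": 0, "dy": 0, "dz": 0, "wx": 0, "wy": 0, "wz": 0}, {"jaw": -1, "dx": 0, "dy": 0, "dz": 0, "wx": 0, "wy": 0, "wz": 0}, {"jaw": -1, "dx": 0, "dy": 0, "dz": 0, "wx": 0, "wy": 0, "wz": 0}])

```text
clock: 4.2
tcp_pos: [0.5726, 0.0753, 0.3132]
eef_rot: [0.098, 0.757, 0.635, -0.116]
contact_force: [-1.0, 0.4, 4.3]
grip_width: 0.0113
```

```bash
python3 p1.py 0; python3 snap.py b side
```

```text
t 4.2 tcp [0.5726 0.0753 0.3132] target [0.5723 0.0753 0.3119] w 0.0113 F [-1.   0.4  4.3]
turn deg [ 0.09  0.02 -0.02] min rows 1.0
then shift cm (tool, after turn) [ 0.04 -0.04  0.13] min rows 1.0  shift in CURRENT axes [ 0.04 -0.04  0.13]
{'clock': 4.25, 'qpos': array([ 8.36297842e-04,  3.21109892e-01,  1.64538762e+00, -3.17248972e-01,
        1.24414511e+00, -1.28239560e+00]), 'joint_vel': array([ 0.00017303,  0.00020979,  0.00052191, -0.00142997,  0.00029737,
        0.000547  ]), 'joint_torque': array([-1.31961764e-01, -4.55859518e+01, -3.02415383e+01, -7.86745269e-01,
        3.63868161e-02, -7.48715736e-02]), 'tcp_pos': array([0.5726402 , 0.0752897 , 0.31318409]), 'eef_rot': array([ 0.09807932,  0.75719323,  0.63534323, -0.11566261]), 'contact_force': array([-0.05065837,  0.88711349,  4.16940588]), 'wrist_torque': array([-0.34375279,  0.06663061, -0.06418604]), 'grip_width': 0.011413500174174189}
```

View pics/b_side.png

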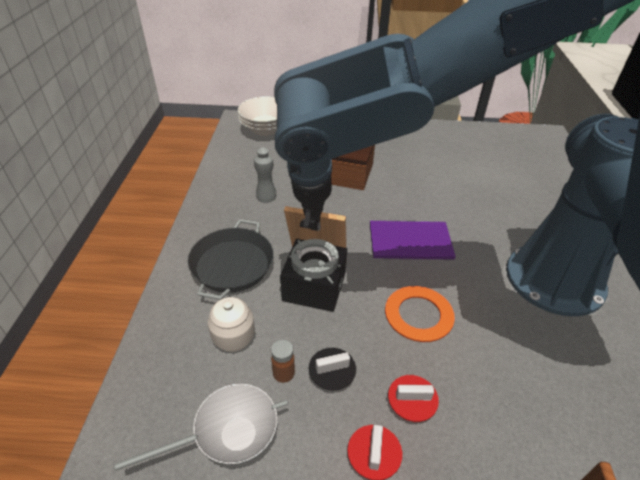

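```bash
cat > p2.py <<'E'
from plan import *
import sys
from cam import *
bx=np.load('poses.npy',allow_pickle=True).item()['box']
phi=.22; c,s=np.cos(bx[2]),np.sin(bx[2])
u=np.array([-s,c,0]);e=np.array([c,s,0]);k=np.array([0,0,1.])
bz=-np.sin(phi)*u+np.cos(phi)*k; n=np.cos(phi)*u+np.sin(phi)*k
up,off=map(float,sys.argv[1:3])
g=np.array([bx[0],bx[1],0])+u*(.07+.1*np.tan(phi)+off)+.006*n+.1713*bz+up*k
go(g,-bz,n)
E
python3 p2.py .11 .01
python3 - <<'E'
from plan import *
s,p,r=cur(); print(r.inv().apply([0,0,.12])*100, r.inv().apply([0,-.15,0])*100)
E
```

```text
t 4.25 tcp [0.5726 0.0753 0.3132] target [ 0.5491 -0.3605  0.4297] w 0.0114 F [-0.1  0.9  4.2]
turn deg [ 0.16 30.05  1.58] min rows 5.0
then shift cm (tool, after turn) [-39.58   6.42 -20.79] min rows 12.0  shift in CURRENT axes [-44.82   5.26   1.88]
[ -3.59743156   0.01870903 -11.44806255] [-14.09200441   2.60158293   4.43251373]
```

>>> play_rows(commands=[{"jaw": -1, "dx": -0.45, "dy": 0, "dz": -1.43, "wx": 0, "wy": 0, "wz": 0}, {"jaw": -1, "dx": -0.45, "dy": 0, "dz": -1.43, "wx": 0, "wy": 0, "wz": 0}, {"jaw": -1, "dx": -0.45, "dy": 0, "dz": -1.43, "wx": 0, "wy": 0, "wz": 0}, {"jaw": -1, "dx": -0.45, "dy": 0, "dz": -1.43, "wx": 0, "wy": 0, "wz": 0}, {"jaw": -1, "dx": -0.45, "dy": 0, "dz": -1.43, "wx": 0, "wy": 0, "wz": 0}, {"jaw": -1, "dx": -0.45, "dy": 0, "dz": -1.43, "wx": 0, "wy": 0, "wz": 0}, {"jaw": -1, "dx": -0.45, "dy": 0, "dz": -1.43, "wx": 0, "wy": 0, "wz": 0}, {"jaw": -1, "dx": -0.45, "dy": 0, "dz": -1.43, "wx": 0, "wy": 0, "wz": 0}])

```text
clock: 4.92
tcp_pos: [0.5721, 0.0753, 0.432]
eef_rot: [0.097, 0.757, 0.636, -0.116]
contact_force: [-0.0, 0.4, -2.9]
grip_width: 0.0113
```

>>> play_rows(commands=[{"jaw": -1, "dx": -1.76, "dy": 0.33, "dz": 0.55, "wx": 0, "wy": 0, "wz": 0}, {"jaw": -1, "dx": -1.76, "dy": 0.33, "dz": 0.55, "wx": 0, "wy": 0, "wz": 0}, {"jaw": -1, "dx": -1.76, "dy": 0.33, "dz": 0.55, "wx": 0, "wy": 0, "wz": 0}, {"jaw": -1, "dx": -1.76, "dy": 0.33, "dz": 0.55, "wx": 0, "wy": 0, "wz": 0}, {"jaw": -1, "dx": -1.76, "dy": 0.33, "dz": 0.55, "wx": 0, "wy": 0, "wz": 0}, {"jaw": -1, "dx": -1.76, "dy": 0.33, "dz": 0.55, "wx": 0, "wy": 0, "wz": 0}, {"jaw": -1, "dx": -1.76, "dy": 0.33, "dz": 0.55, "wx": 0, "wy": 0, "wz": 0}, {"jaw": -1, "dx": -1.76, "dy": 0.33, "dz": 0.55, "wx": 0, "wy": 0, "wz": 0}])

```text
clock: 5.58
tcp_pos: [0.5724, -0.0754, 0.4314]
eef_rot: [0.097, 0.757, 0.635, -0.116]
contact_force: [-0.6, 0.7, -2.6]
grip_width: 0.0115
```

>>> play_rows(commands=[{"jaw": -1, "dx": 0, "dy": 0, "dz": 0, "wx": 0.03, "wy": 4.3, "wz": 0.23}, {"jaw": -1, "dx": 0, "dy": 0, "dz": 0, "wx": 0.03, "wy": 4.3, "wz": 0.23}, {"jaw": -1, "dx": 0, "dy": 0, "dz": 0, "wx": 0.02, "wy": 4.3, "wz": 0.22}, {"jaw": -1, "dx": 0, "dy": 0, "dz": 0, "wx": 0.02, "wy": 4.3, "wz": 0.22}, {"jaw": -1, "dx": 0, "dy": 0, "dz": 0, "wx": 0.02, "wy": 4.3, "wz": 0.22}, {"jaw": -1, "dx": 0, "dy": 0, "dz": 0, "wx": 0.02, "wy": 4.3, "wz": 0.22}, {"jaw": -1, "dx": 0, "dy": 0, "dz": 0, "wx": 0.02, "wy": 4.25, "wz": 0.22}, {"jaw": -1, "dx": 0, "dy": 0, "dz": 0, "wx": 0, "wy": 0, "wz": 0}])

```text
clock: 6.25
tcp_pos: [0.5724, -0.0752, 0.4314]
eef_rot: [-0.072, 0.77, 0.628, 0.086]
contact_force: [-0.1, -0.6, -3.3]
grip_width: 0.0109
```

```bash
python3 p2.py .11 .01;python3 snap.py c side top; rm -f x; python3 -c "
import cv2,numpy as np
a=cv2.imread('pics/c_side.png')[60:360,150:470];b=cv2.imread('pics/c_top.png')[150:350,280:580]
cv2.imwrite('pics/c_m.png',np.hstack([cv2.resize(a,(400,375)),cv2.resize(b,(400,375))]))"
```

```text
t 6.25 tcp [ 0.5724 -0.0752  0.4314] target [ 0.5491 -0.3605  0.4297] w 0.0109 F [-0.1 -0.6 -3.3]
turn deg [-0.16 -0.21 -0.11] min rows 1.0
then shift cm (tool, after turn) [-27.77   3.43  -6.04] min rows 7.0  shift in CURRENT axes [-27.74   3.46  -6.15]
{'clock': 6.35, 'qpos': array([-0.39076577,  0.16459319,  1.57741851,  0.21528158,  1.44660178,
       -1.79084277]), 'joint_vel': array([ 0.01092958, -0.00491234, -0.00697321, -0.00715175, -0.00298983,
        0.00012035]), 'joint_torque': array([ -0.22390653, -45.39850116, -36.74647808,   1.43074147,
         0.32957445,  -0.05803298]), 'tcp_pos': array([ 0.57249686, -0.07507905,  0.43171226]), 'eef_rot': array([-0.06980051,  0.77036676,  0.62824909,  0.08346273]), 'contact_force': array([-0.08042836, -0.02455608, -2.58749798]), 'wrist_torque': array([-0.24163278,  0.05395526,  0.00666153]), 'grip_width': 0.01158672324500068}
```

View pics/c_m.png

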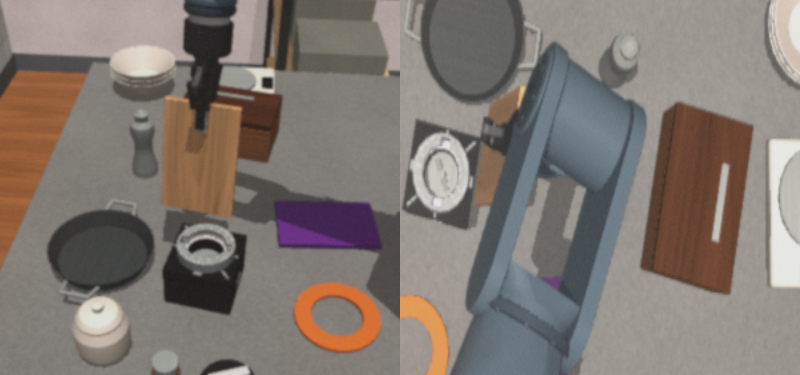

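>>> play_rows(commands=[{"jaw": -1, "dx": -3.46, "dy": 0.43, "dz": -0.77, "wx": 0, "wy": 0, "wz": 0}, {"jaw": -1, "dx": -3.46, "dy": 0.43, "dz": -0.77, "wx": 0, "wy": 0, "wz": 0}, {"jaw": -1, "dx": -3.46, "dy": 0.43, "dz": -0.77, "wx": 0, "wy": 0, "wz": 0}, {"jaw": -1, "dx": -3.46, "dy": 0.43, "dz": -0.77, "wx": 0, "wy": 0, "wz": 0}, {"jaw": -1, "dx": -3.46, "dy": 0.43, "dz": -0.77, "wx": 0, "wy": 0, "wz": 0}, {"jaw": -1, "dx": -3.46, "dy": 0.43, "dz": -0.77, "wx": 0, "wy": 0, "wz": 0}, {"jaw": -1, "dx": -3.46, "dy": 0.43, "dz": -0.77, "wx": 0, "wy": 0, "wz": 0}, {"jaw": -1, "dx": -3.46, "dy": 0.43, "dz": -0.77, "wx": 0, "wy": 0, "wz": 0}])

```text
clock: 7.02
tcp_pos: [0.5495, -0.3607, 0.4318]
eef_rot: [-0.07, 0.77, 0.629, 0.084]
contact_force: [0.9, -0.0, -2.7]
grip_width: 0.011
```

```bash
python3 p2.py .11 .01; python3 p2.py .004 .01;python3 p2.py .0 .0
```

```text
t 7.02 tcp [ 0.5495 -0.3607  0.4318] target [ 0.5491 -0.3605  0.4297] w 0.011 F [ 0.9 -0.  -2.7]
turn deg [-0.14  0.11  0.01] min rows 1.0
then shift cm (tool, after turn) [-0.03 -0.04  0.21] min rows 1.0  shift in CURRENT axes [-0.03 -0.04  0.21]
t 7.02 tcp [ 0.5495 -0.3607  0.4318] target [ 0.5491 -0.3605  0.3237] w 0.011 F [ 0.9 -0.  -2.7]
turn deg [-0.14  0.11  0.01] min rows 1.0
then shift cm (tool, after turn) [-2.34 -0.04 10.55] min rows 3.0  shift in CURRENT axes [-2.32 -0.02 10.56]
t 7.02 tcp [ 0.5495 -0.3607  0.4318] target [ 0.5471 -0.3703  0.3197] w 0.011 F [ 0.9 -0.  -2.7]
turn deg [-0.14  0.11  0.01] min rows 1.0
then shift cm (tool, after turn) [-3.4  -0.04 10.72] min rows 3.0  shift in CURRENT axes [-3.38 -0.02 10.73]
```

>>> play_rows(commands=[{"jaw": -1, "dx": -0.33, "dy": 0, "dz": 1.5, "wx": 0, "wy": 0, "wz": 0}, {"jaw": -1, "dx": -0.33, "dy": 0, "dz": 1.5, "wx": 0, "wy": 0, "wz": 0}, {"jaw": -1, "dx": -0.33, "dy": 0, "dz": 1.5, "wx": 0, "wy": 0, "wz": 0}, {"jaw": -1, "dx": -0.33, "dy": 0, "dz": 1.5, "wx": 0, "wy": 0, "wz": 0}, {"jaw": -1, "dx": -0.33, "dy": 0, "dz": 1.5, "wx": 0, "wy": 0, "wz": 0}, {"jaw": -1, "dx": -0.33, "dy": 0, "dz": 1.5, "wx": 0, "wy": 0, "wz": 0}, {"jaw": -1, "dx": -0.33, "dy": 0, "dz": 1.5, "wx": 0, "wy": 0, "wz": 0}, {"jaw": -1, "dx": 0, "dy": 0, "dz": 0, "wx": 0, "wy": 0, "wz": 0}])

```text
clock: 7.68
tcp_pos: [0.5492, -0.3582, 0.3214]
eef_rot: [-0.072, 0.77, 0.629, 0.083]
contact_force: [-1.2, -0.8, -2.9]
grip_width: 0.0113
```

```bash
python3 p2.py .0 .01;python3 p2.py .0 .0; python3 snap.py d side top; rm -f x; python3 -c "
import cv2,numpy as np
a=cv2.imread('pics/d_side.png')[60:260,230:430];b=cv2.imread('pics/d_top.png')[160:340,400:580]
cv2.imwrite('pics/d_m.png',np.hstack([cv2.resize(a,(400,400)),cv2.resize(b,(400,400))]))"
```

```text
t 7.68 tcp [ 0.5492 -0.3582  0.3214] target [ 0.5491 -0.3605  0.3197] w 0.0113 F [-1.2 -0.8 -2.9]
turn deg [-0.34 -0.03 -0.02] min rows 1.0
then shift cm (tool, after turn) [-0.25  0.04  0.12] min rows 1.0  shift in CURRENT axes [-0.25  0.04  0.12]
t 7.68 tcp [ 0.5492 -0.3582  0.3214] target [ 0.5471 -0.3703  0.3197] w 0.0113 F [-1.2 -0.8 -2.9]
turn deg [-0.34 -0.03 -0.02] min rows 1.0
then shift cm (tool, after turn) [-1.23  0.04 -0.1 ] min rows 1.0  shift in CURRENT axes [-1.23  0.04 -0.1 ]
{'clock': 7.7833, 'qpos': array([-0.7989047 ,  0.46177541,  1.42111975,  0.18270077,  1.3889283 ,
       -2.21341614]), 'joint_vel': array([-0.0005876 , -0.01785621, -0.01985583,  0.00838273,  0.005815  ,
       -0.0015422 ]), 'joint_torque': array([-1.13644064e-01, -5.63584256e+01, -3.31442034e+01,  9.01835952e-01,
        6.99661821e-01, -6.28308728e-03]), 'tcp_pos': array([ 0.54976328, -0.35865205,  0.32435263]), 'eef_rot': array([-0.07037618,  0.76986505,  0.62871671,  0.08408507]), 'contact_force': array([ 0.38738506, -0.55359705, -3.0724693 ]), 'wrist_torque': array([-0.25463321, -0.00306038, -0.0220551 ]), 'grip_width': 0.011174308973187812}
```

View pics/d_m.png

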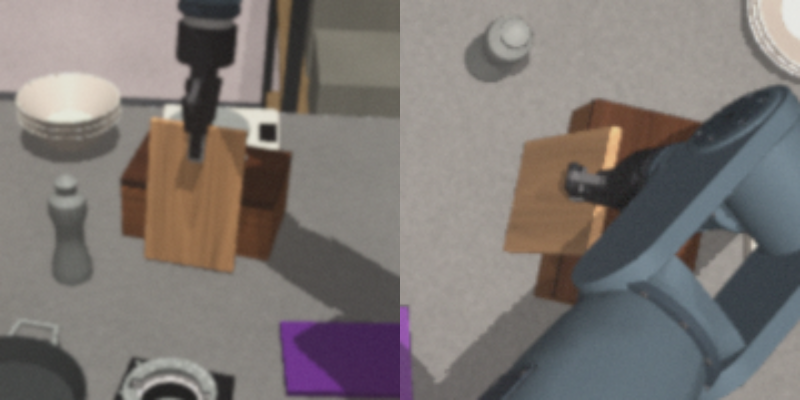

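>>> play_rows(commands=[{"jaw": -1, "dx": -0.2, "dy": 0, "dz": 0.1, "wx": 0, "wy": 0, "wz": 0}, {"jaw": -1, "dx": -0.2, "dy": 0, "dz": 0.1, "wx": 0, "wy": 0, "wz": 0}, {"jaw": -1, "dx": -0.2, "dy": 0, "dz": 0.1, "wx": 0, "wy": 0, "wz": 0}, {"jaw": -1, "dx": -0.2, "dy": 0, "dz": 0.1, "wx": 0, "wy": 0, "wz": 0}, {"jaw": -1, "dx": 0, "dy": 0, "dz": 0, "wx": 0, "wy": 0, "wz": 0}, {"jaw": -1, "dx": 0, "dy": 0, "dz": 0, "wx": 0, "wy": 0, "wz": 0}])

```text
clock: 8.28
tcp_pos: [0.5483, -0.366, 0.3202]
eef_rot: [-0.07, 0.77, 0.629, 0.085]
contact_force: [-2.0, 1.7, 4.7]
grip_width: 0.0114
```

```bash
python3 p2.py .0 .0
```

```text
t 8.28 tcp [ 0.5483 -0.366   0.3202] target [ 0.5471 -0.3703  0.3197] w 0.0114 F [-2.   1.7  4.7]
turn deg [-0.01 -0.01  0.  ] min rows 1.0
then shift cm (tool, after turn) [-0.44 -0.03 -0.06] min rows 1.0  shift in CURRENT axes [-0.44 -0.03 -0.06]
```

>>> play_rows(commands=[{"jaw": -1, "dx": -0.15, "dy": 0, "dz": -0.03, "wx": 0, "wy": 0, "wz": 0}, {"jaw": -1, "dx": -0.15, "dy": 0, "dz": -0.03, "wx": 0, "wy": 0, "wz": 0}, {"jaw": -1, "dx": -0.1, "dy": 0, "dz": -0.03, "wx": 0, "wy": 0, "wz": 0}, {"jaw": -1, "dx": 0, "dy": 0, "dz": 0, "wx": 0, "wy": 0, "wz": 0}])

```text
clock: 8.62
tcp_pos: [0.5478, -0.3695, 0.3199]
eef_rot: [-0.07, 0.77, 0.629, 0.086]
contact_force: [0.0, 3.2, 5.2]
grip_width: 0.0116
```

```bash
python3 p2.py .0 .0
```

```text
t 8.62 tcp [ 0.5478 -0.3695  0.3199] target [ 0.5471 -0.3703  0.3197] w 0.0116 F [0.  3.2 5.2]
turn deg [ 0.01 -0.09  0.02] min rows 1.0
then shift cm (tool, after turn) [-0.09 -0.05 -0.  ] min rows 1.0  shift in CURRENT axes [-0.09 -0.05 -0.  ]
```

>>> play_rows(commands=[{"jaw": 0.3, "dx": 0, "dy": 0, "dz": 0, "wx": 0, "wy": 0, "wz": 0}, {"jaw": 0.3, "dx": 0, "dy": 0, "dz": 0, "wx": 0, "wy": 0, "wz": 0}, {"jaw": 0.3, "dx": 0, "dy": 0, "dz": 0, "wx": 0, "wy": 0, "wz": 0}, {"jaw": 0.3, "dx": 0, "dy": 0, "dz": 0, "wx": 0, "wy": 0, "wz": 0}, {"jaw": 0.3, "dx": 0, "dy": 0, "dz": 0, "wx": 0, "wy": 0, "wz": 0}, {"jaw": 0.3, "dx": 0, "dy": 0, "dz": 0, "wx": 0, "wy": 0, "wz": 0}])

```text
clock: 9.12
tcp_pos: [0.5474, -0.3698, 0.3188]
eef_rot: [-0.07, 0.77, 0.628, 0.085]
contact_force: [0.1, -0.1, 0.7]
grip_width: 0.0559
```

```bash
python3 p2.py .0 .0; python3 snap.py e side top; rm -f x; python3 -c "
import cv2,numpy as np
a=cv2.imread('pics/e_side.png')[60:260,230:430];b=cv2.imread('pics/e_top.png')[160:340,400:580]
cv2.imwrite('pics/e_m.png',np.hstack([cv2.resize(a,(400,400)),cv2.resize(b,(400,400))]))"
```

```text
t 9.12 tcp [ 0.5474 -0.3698  0.3188] target [ 0.5471 -0.3703  0.3197] w 0.0559 F [ 0.1 -0.1  0.7]
turn deg [-0.07 -0.01 -0.01] min rows 1.0
then shift cm (tool, after turn) [-0.03 -0.02 -0.1 ] min rows 1.0  shift in CURRENT axes [-0.03 -0.02 -0.1 ]
{'clock': 9.2167, 'qpos': array([-0.81347536,  0.47674366,  1.41150487,  0.18223071,  1.38523872,
       -2.22805773]), 'joint_vel': array([ 1.33609648e-03, -3.07822125e-03, -1.02962220e-03, -7.98031167e-05,
        1.73828678e-05, -4.84550140e-05]), 'joint_torque': array([-1.03856757e-02, -5.67174447e+01, -3.29632401e+01,  8.02151542e-01,
        6.37726374e-01,  1.61475127e-04]), 'tcp_pos': array([ 0.54739284, -0.36982817,  0.31892375]), 'eef_rot': array([-0.06995116,  0.77003964,  0.62846308,  0.08473456]), 'contact_force': array([-0.58382781, -0.22730496, -0.04300879]), 'wrist_torque': array([-0.15390879,  0.02521929, -0.03975974]), 'grip_width': 0.05525928737782886}
```

View pics/e_m.png

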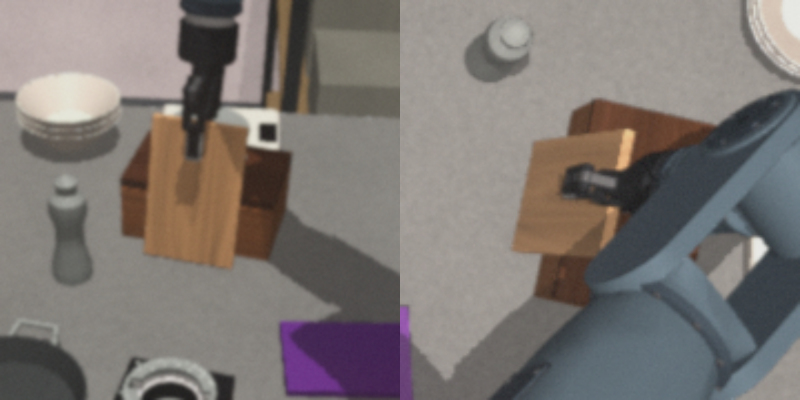

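>>> play_rows(commands=[{"jaw": 0.3, "dx": 0, "dy": 0, "dz": -1.0, "wx": 0, "wy": 0, "wz": 0}, {"jaw": 0.3, "dx": 0, "dy": 0, "dz": -2.0, "wx": 0, "wy": 0, "wz": 0}, {"jaw": 0.3, "dx": 0, "dy": 0, "dz": -2.5, "wx": 0, "wy": 0, "wz": 0}, {"jaw": 0.3, "dx": 0, "dy": 0, "dz": -2.5, "wx": 0, "wy": 0, "wz": 0}, {"jaw": 0.3, "dx": 0, "dy": 0, "dz": -2.5, "wx": 0, "wy": 0, "wz": 0}, {"jaw": 0.3, "dx": 0, "dy": 0, "dz": 0, "wx": 0, "wy": 0, "wz": 0}])

```text
clock: 9.72
tcp_pos: [0.5433, -0.394, 0.429]
eef_rot: [-0.065, 0.77, 0.629, 0.085]
contact_force: [0.5, -0.7, 0.9]
grip_width: 0.0554
```

```bash
cat > p3.py <<'E'
from plan import *
import sys
# x y z yaw_of_toolx
x,y,z,a=map(float,sys.argv[1:5])
go((x,y,z),(0,0,-1),(np.cos(a),np.sin(a),0))
E
python3 p3.py .5108 .2914 .14 1.8373
python3 snap.py f side top; rm -f x; python3 -c "
import cv2,numpy as np
a=cv2.imread('pics/f_side.png')[60:260,230:430];b=cv2.imread('pics/f_top.png')[160:340,400:580]
cv2.imwrite('pics/f_m.png',np.hstack([cv2.resize(a,(400,400)),cv2.resize(b,(400,400))]))"
```

```text
t 9.72 tcp [ 0.5433 -0.394   0.429 ] target [0.5108 0.2914 0.295 ] w 0.0554 F [ 0.5 -0.7  0.9]
turn deg [  3.28 -11.93 -26.72] min rows 5.0
then shift cm (tool, after turn) [66.97 14.91 13.4 ] min rows 18.0  shift in CURRENT axes [ 62.15 -17.06  27.09]
{'clock': 9.8167, 'qpos': array([-0.84158847,  0.40757179,  1.29025958,  0.17544159,  1.57382558,
       -2.22149595]), 'joint_vel': array([ 0.00508748,  0.03158236,  0.04977939, -0.00034745, -0.00848962,
       -0.00050666]), 'joint_torque': array([-2.31309878e-01, -5.82137918e+01, -3.74703956e+01,  8.42666477e-01,
        6.84555732e-01,  3.14013771e-03]), 'tcp_pos': array([ 0.54294647, -0.39274923,  0.42365482]), 'eef_rot': array([-0.06811808,  0.77014106,  0.628527  ,  0.08483211]), 'contact_force': array([ 0.36256669,  0.41163448, -0.62222546]), 'wrist_torque': array([-0.13287965,  0.01714031,  0.00032446]), 'grip_width': 0.05547413599183915}
```

View pics/f_m.png

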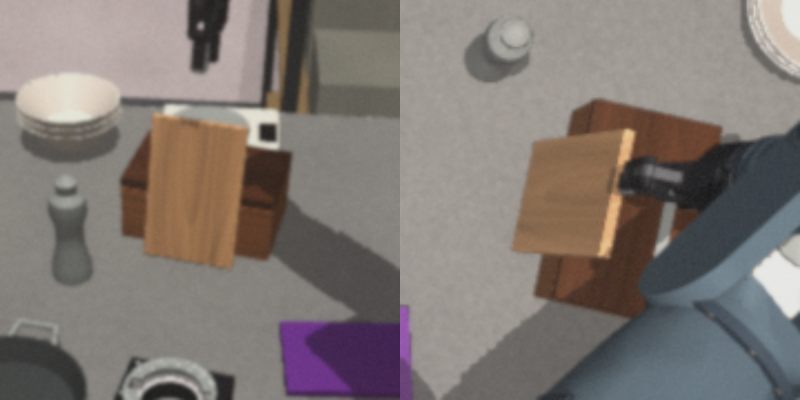

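>>> play_rows(commands=[{"jaw": 0.3, "dx": 0, "dy": 0, "dz": 0, "wx": 0.65, "wy": -2.4, "wz": -5.3}, {"jaw": 0.3, "dx": 0, "dy": 0, "dz": 0, "wx": 0.65, "wy": -2.4, "wz": -5.3}, {"jaw": 0.3, "dx": 0, "dy": 0, "dz": 0, "wx": 0.65, "wy": -2.4, "wz": -5.3}, {"jaw": 0.3, "dx": 0, "dy": 0, "dz": 0, "wx": 0.65, "wy": -2.4, "wz": -5.3}, {"jaw": 0.3, "dx": 0, "dy": 0, "dz": 0, "wx": 0.65, "wy": -2.4, "wz": -5.3}, {"jaw": 0.3, "dx": 0, "dy": 0, "dz": 0, "wx": 0, "wy": 0, "wz": 0}])

```text
clock: 10.32
tcp_pos: [0.5429, -0.3914, 0.42]
eef_rot: [-0.006, 0.606, 0.795, 0.0]
contact_force: [-0.4, 1.0, 0.8]
grip_width: 0.0555
```

```bash
python3 p3.py .5108 .2914 .26 1.8373
```

```text
t 10.32 tcp [ 0.5429 -0.3914  0.42  ] target [0.5108 0.2914 0.415 ] w 0.0555 F [-0.4  1.   0.8]
turn deg [-0.38 -0.52  0.06] min rows 1.0
then shift cm (tool, after turn) [66.72 14.89  0.5 ] min rows 17.0  shift in CURRENT axes [66.69 14.97  1.01]
```

>>> play_rows(commands=[{"jaw": 0.5, "dx": 3.33, "dy": 0.75, "dz": 0.03, "wx": 0, "wy": 0, "wz": 0}, {"jaw": 0.5, "dx": 3.33, "dy": 0.75, "dz": 0.03, "wx": 0, "wy": 0, "wz": 0}, {"jaw": 0.5, "dx": 3.33, "dy": 0.75, "dz": 0.03, "wx": 0, "wy": 0, "wz": 0}, {"jaw": 0.5, "dx": 3.33, "dy": 0.75, "dz": 0.03, "wx": 0, "wy": 0, "wz": 0}, {"jaw": 0.5, "dx": 3.33, "dy": 0.75, "dz": 0.03, "wx": 0, "wy": 0, "wz": 0}, {"jaw": 0.5, "dx": 3.33, "dy": 0.75, "dz": 0.03, "wx": 0, "wy": 0, "wz": 0}, {"jaw": 0.5, "dx": 3.33, "dy": 0.75, "dz": 0.03, "wx": 0, "wy": 0, "wz": 0}, {"jaw": 0.5, "dx": 3.33, "dy": 0.75, "dz": 0.03, "wx": 0, "wy": 0, "wz": 0}])

```text
clock: 10.98
tcp_pos: [0.5308, -0.1176, 0.4201]
eef_rot: [-0.006, 0.609, 0.793, 0.001]
contact_force: [0.3, -0.2, 0.0]
grip_width: 0.064
```

>>> play_rows(commands=[{"jaw": 0.5, "dx": 3.33, "dy": 0.75, "dz": 0.03, "wx": 0, "wy": 0, "wz": 0}, {"jaw": 0.5, "dx": 3.33, "dy": 0.75, "dz": 0.03, "wx": 0, "wy": 0, "wz": 0}, {"jaw": 0.5, "dx": 3.33, "dy": 0.75, "dz": 0.03, "wx": 0, "wy": 0, "wz": 0}, {"jaw": 0.5, "dx": 3.33, "dy": 0.75, "dz": 0.03, "wx": 0, "wy": 0, "wz": 0}, {"jaw": 0.5, "dx": 3.33, "dy": 0.75, "dz": 0.03, "wx": 0, "wy": 0, "wz": 0}, {"jaw": 0.5, "dx": 3.33, "dy": 0.75, "dz": 0.03, "wx": 0, "wy": 0, "wz": 0}, {"jaw": 0.5, "dx": 3.33, "dy": 0.75, "dz": 0.03, "wx": 0, "wy": 0, "wz": 0}, {"jaw": 0.5, "dx": 3.33, "dy": 0.75, "dz": 0.03, "wx": 0, "wy": 0, "wz": 0}])

```text
clock: 11.65
tcp_pos: [0.5192, 0.1551, 0.4198]
eef_rot: [-0.006, 0.609, 0.793, 0.0]
contact_force: [0.3, 0.2, 0.6]
grip_width: 0.0639
```

>>> play_rows(commands=[{"jaw": 0.5, "dx": 3.33, "dy": 0.75, "dz": 0.03, "wx": 0, "wy": 0, "wz": 0}, {"jaw": 0.5, "dx": 3.33, "dy": 0.75, "dz": 0.03, "wx": 0, "wy": 0, "wz": 0}, {"jaw": 0.5, "dx": 3.33, "dy": 0.75, "dz": 0.03, "wx": 0, "wy": 0, "wz": 0}, {"jaw": 0.5, "dx": 3.33, "dy": 0.75, "dz": 0.03, "wx": 0, "wy": 0, "wz": 0}, {"jaw": 0.5, "dx": 0, "dy": 0, "dz": 0, "wx": 0, "wy": 0, "wz": 0}])

```text
clock: 12.07
tcp_pos: [0.5128, 0.2947, 0.4193]
eef_rot: [-0.007, 0.607, 0.794, 0.001]
contact_force: [0.9, -1.7, 0.3]
grip_width: 0.0639
```

```bash
python3 p3.py .5108 .2914 .12 1.8373; python3 snap.py g side top
```

```text
t 12.07 tcp [0.5128 0.2947 0.4193] target [0.5108 0.2914 0.275 ] w 0.0639 F [ 0.9 -1.7  0.3]
turn deg [-0.41 -0.67 -0.09] min rows 1.0
then shift cm (tool, after turn) [-0.27 -0.28 14.43] min rows 4.0  shift in CURRENT axes [-0.44 -0.17 14.43]
{'clock': 12.1667, 'qpos': array([ 0.31249073,  0.20432656,  1.54978989,  0.00931932,  1.39484611,
       -1.52392757]), 'joint_vel': array([-0.04048661, -0.01640977,  0.01457759, -0.01227267, -0.00202683,
       -0.01506366]), 'joint_torque': array([ 1.41923647e+00, -4.61506462e+01, -3.61172175e+01,  2.44447617e-01,
        2.74403537e-03,  1.18787885e-01]), 'tcp_pos': array([0.51351146, 0.29110149, 0.41913641]), 'eef_rot': array([-5.86703115e-03,  6.07894738e-01,  7.93995837e-01, -4.19043236e-04]), 'contact_force': array([-0.29885208, -0.62088065, -0.31866984]), 'wrist_torque': array([-0.05108654, -0.0357205 , -0.04025769]), 'grip_width': 0.06408733763189212}
```

View pics/g_top.png

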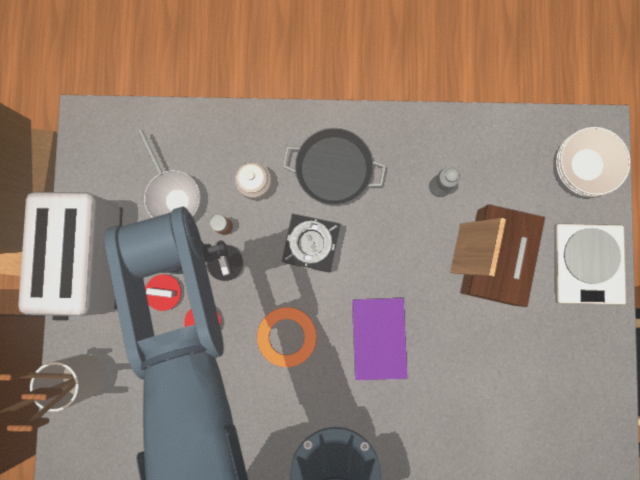

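View pics/g_side.png

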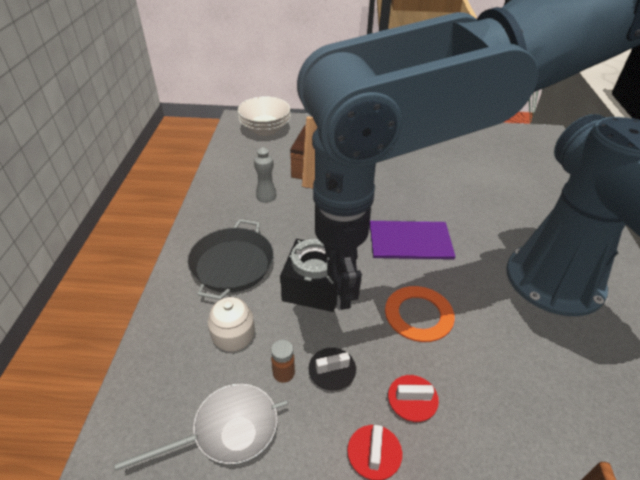

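```bash
python3 - <<'E'
import cv2
a=cv2.imread('pics/g_top.png')[205:280,275:350]
cv2.imwrite('pics/g1.png',cv2.resize(a,None,fx=8,fy=8,interpolation=cv2.INTER_CUBIC))
E
```

```text
(no output)
```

View pics/g1.png

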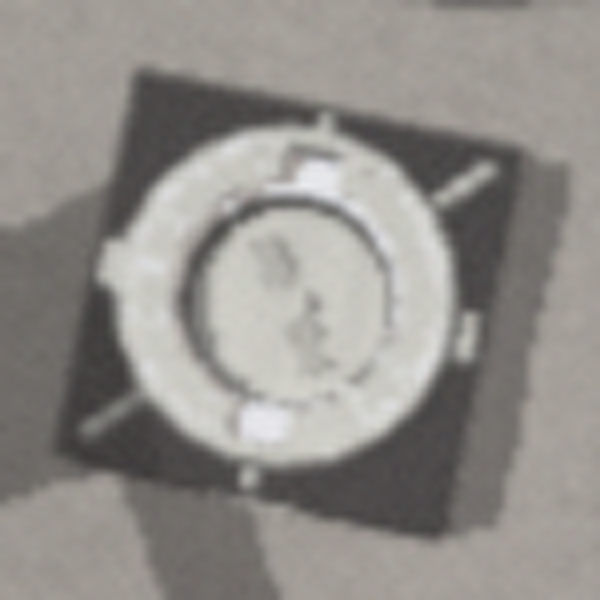

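```bash
python3 - <<'E'
from fit import *
K=lambda u,v:((u+.5)/8-.5+275,(v+.5)/8-.5+205)
o=[(top,(.06,.06,.085),K(135,66)),(top,(.06,-.06,.085),K(522,147)),(top,(-.06,-.06,.085),K(444,540)),(top,(-.06,.06,.085),K(56,454)),(top,(0,0,.105),K(286.5,296))]
v,r=fit(o,(.56,.07,-.2));print('top',v.round(4),r.round(2).tolist())
for m in ((327,123),(250,478),(492,170),(88,437)): print(top.back(K(*m),.087).round(4))
a=top.back(K(327,123),.087);b=top.back(K(250,478),.087);print('entry axis',np.arctan2(*(a-b)[1::-1]),((a+b)/2).round(4))
a=top.back(K(492,170),.087);b=top.back(K(88,437),.087);print('half axis',np.arctan2(*(a-b)[1::-1])+np.pi/4,((a+b)/2).round(4))
print('collar centre',top.back(K(286.5,296),.105))
S2=lambda u,v:(u/4+265,v/4+195)
o2=[(side,(.06,.06,0),S2(68,428)),(side,(-.06,.06,0),S2(278,470)),(side,(.06,.06,.085),S2(61,325)),(side,(0,0,.105),S2(201,242))]
v2,r=fit(o2,v);print('side',v2.round(4),r.round(2).tolist())
v3,r=fit(o+o2,v);print('both',v3.round(4),r.round(2).tolist())
E
python3 - <<'E'
import cv2
a=cv2.imread('pics/g_side.png')[225:325,265:365]
cv2.imwrite('pics/g2.png',cv2.resize(a,None,fx=6,fy=6,interpolation=cv2.INTER_CUBIC))
a=cv2.imread('pics/a_top.png')[235:290,195:250]
b=cv2.imread('pics/a_side.png')[340:395,303:358]
import numpy as np
cv2.imwrite('pics/g3.png',cv2.resize(np.hstack([a,b]),None,fx=7,fy=7,interpolation=cv2.INTER_CUBIC))
E
```

```text
top [ 0.5635  0.073  -0.1816] [[0.15, 0.25], [0.25, 0.04], [-0.04, -0.44], [-0.37, 0.19], [-0.01, -0.06]]
[0.6176 0.0628 0.087 ]
[0.5098 0.0833 0.087 ]
[0.6044 0.0127 0.087 ]
[0.5211 0.1323 0.087 ]
entry axis -0.18768868044239495 [0.5637 0.0731 0.087 ]
half axis -0.17709409693323164 [0.5627 0.0725 0.087 ]
collar centre [0.56337397 0.07297852 0.105     ]
side [ 0.5613  0.0709 -0.1753] [[-0.1, 0.16], [0.13, 0.36], [0.08, -0.1], [-0.11, -0.5]]
both [ 0.5623  0.0723 -0.176 ] [[0.27, 0.86], [0.43, 0.38], [0.42, -0.04], [0.03, 0.87], [0.29, 0.45], [-0.65, 0.59], [-0.38, 0.85], [-0.5, 0.34], [-0.63, -0.07]]
```

View pics/g2.png

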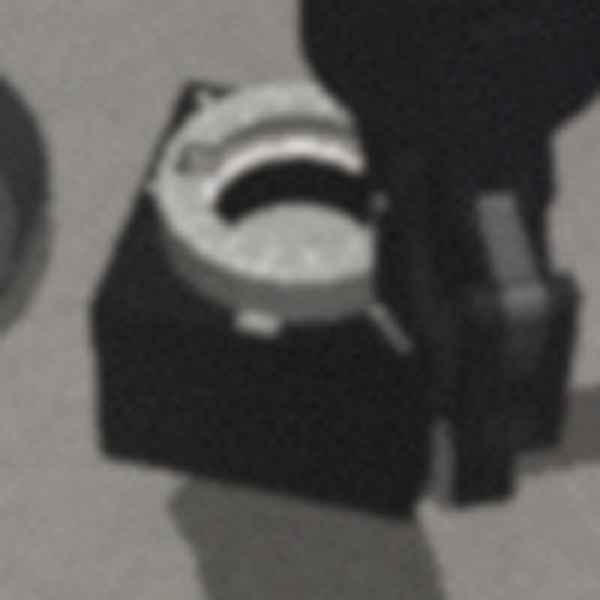

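View pics/g3.png

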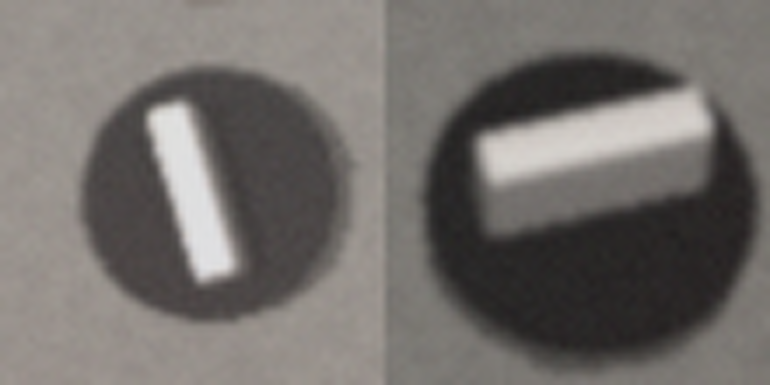

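```bash
python3 - <<'E'
from fit import *
K=lambda u,v:((u+.5)/7-.5+195,(v+.5)/7-.5+235)
L=lambda u,v:((u-385+.5)/7-.5+303,(v+.5)/7-.5+340)
o=[(top,(.032,.008,.052),K(146,104)),(top,(.032,-.008,.052),K(187,97)),(top,(-.032,-.008,.052),K(240,270)),(top,(-.032,.008,.052),K(199,284)),(top,(0,0,.022),K(211,194))]
s=[(side,(.032,-.008,.052),L(476,130)),(side,(-.032,-.008,.052),L(697,83)),(side,(-.032,.008,.052),L(714,127)),(side,(.032,.008,.052),L(489,185)),(side,(.032,.008,.022),L(487,239)),(side,(-.032,.008,.022),L(708,190)),(side,(0,0,.022),L(590,204))]
for x in(o,s,o+s):
    v,r=fit(x,(.51,.29,.27));print(v.round(4),r.round(2).tolist())
E
python3 p3.py .5108 .2914 .12 1.8373
```

```text
[0.5134 0.2918 0.3287] [[-0.02, 0.81], [0.31, -0.14], [0.11, -0.16], [-0.24, -0.2], [-0.16, -0.14]]
[0.5127 0.2892 0.3346] [[-0.69, 0.37], [0.26, -0.38], [0.46, 0.36], [-0.29, -0.26], [-0.22, 0.72], [0.36, 0.1], [0.06, -1.67]]
[0.5129 0.2903 0.3344] [[0.52, 1.07], [0.84, 0.08], [0.79, 0.02], [0.45, 0.02], [0.44, 0.08], [-0.84, 0.85], [0.14, 0.09], [0.34, 0.84], [-0.45, 0.24], [-0.37, 1.21], [0.24, 0.58], [-0.07, -1.2]]
t 12.17 tcp [0.5135 0.2911 0.4191] target [0.5108 0.2914 0.275 ] w 0.0641 F [-0.3 -0.6 -0.3]
turn deg [-0.45 -0.51 -0.15] min rows 1.0
then shift cm (tool, after turn) [ 0.1  -0.25 14.41] min rows 4.0  shift in CURRENT axes [-0.03 -0.14 14.42]
```

```bash
python3 p3.py .5129 .2905 .045 1.904
```

```text
t 12.17 tcp [0.5135 0.2911 0.4191] target [0.5129 0.2905 0.2   ] w 0.0641 F [-0.3 -0.6 -0.3]
turn deg [-0.43 -0.52 -3.97] min rows 1.0
then shift cm (tool, after turn) [-0.04 -0.08 21.91] min rows 6.0  shift in CURRENT axes [-0.24  0.1  21.91]
```

>>> play_rows(commands=[{"jaw": 0.5, "dx": 0, "dy": 0, "dz": 0, "wx": -0.43, "wy": -0.52, "wz": -3.97}, {"jaw": 0.5, "dx": 0, "dy": -0.08, "dz": 3.5, "wx": 0, "wy": 0, "wz": 0}, {"jaw": 0.5, "dx": 0, "dy": 0, "dz": 3.5, "wx": 0, "wy": 0, "wz": 0}, {"jaw": 0.5, "dx": 0, "dy": 0, "dz": 3.5, "wx": 0, "wy": 0, "wz": 0}, {"jaw": 0.5, "dx": 0, "dy": 0, "dz": 3.5, "wx": 0, "wy": 0, "wz": 0}, {"jaw": 0.5, "dx": 0, "dy": 0, "dz": 2.0, "wx": 0, "wy": 0, "wz": 0}, {"jaw": 0.5, "dx": 0, "dy": 0, "dz": 0, "wx": 0, "wy": 0, "wz": 0}, {"jaw": 0.5, "dx": 0, "dy": 0, "dz": 0, "wx": 0, "wy": 0, "wz": 0}])

```text
clock: 12.83
tcp_pos: [0.5138, 0.2884, 0.2592]
eef_rot: [-0.0, 0.581, 0.814, -0.0]
contact_force: [-0.2, -0.5, 0.8]
grip_width: 0.0641
```

```bash
python3 p3.py .5129 .2905 .045 1.904; python3 snap.py h side top; python3 -c "
import cv2,numpy as np
a=cv2.imread('pics/h_side.png')[290:410,270:390];b=cv2.imread('pics/h_top.png')[210:310,180:280]
cv2.imwrite('pics/h_m.png',np.hstack([cv2.resize(a,(400,400)),cv2.resize(b,(400,400))]))"
```

```text
t 12.83 tcp [0.5138 0.2884 0.2592] target [0.5129 0.2905 0.2   ] w 0.0641 F [-0.2 -0.5  0.8]
turn deg [-0.05  0.03 -0.18] min rows 1.0
then shift cm (tool, after turn) [ 0.23 -0.01  5.92] min rows 2.0  shift in CURRENT axes [ 0.23 -0.01  5.92]
{'clock': 12.9333, 'qpos': array([ 3.11046319e-01,  3.76305716e-01,  1.67410483e+00, -5.99106294e-04,
        1.08574323e+00, -1.59062681e+00]), 'joint_vel': array([ 0.00678901, -0.01697131, -0.01349652, -0.00022536, -0.00434176,
       -0.00044155]), 'joint_torque': array([-6.40833378e-02, -4.76240587e+01, -2.89537865e+01, -4.74678222e-03,
        5.67215192e-02,  6.82107318e-03]), 'tcp_pos': array([0.5150168 , 0.28922511, 0.26217809]), 'eef_rot': array([0.00183647, 0.58088715, 0.81397952, 0.00202315]), 'contact_force': array([ 0.30703326, -0.40811112,  0.6071256 ]), 'wrist_torque': array([-0.00347901, -0.04637137, -0.02735352]), 'grip_width': 0.06416316498996223}
```

View pics/h_m.png

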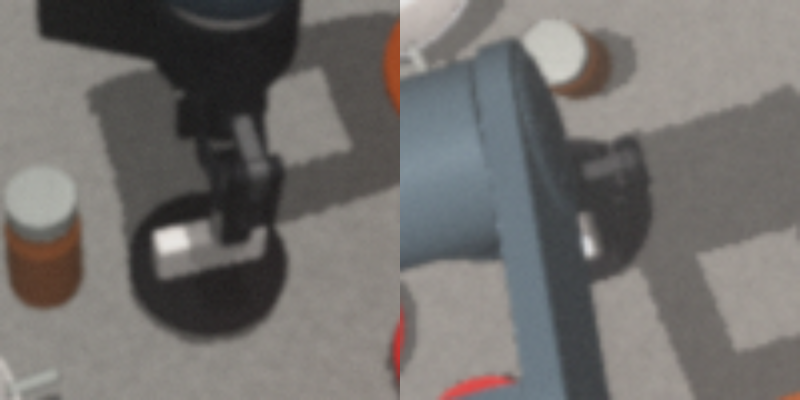

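>>> play_rows(commands=[{"jaw": 0.5, "dx": 0.1, "dy": 0, "dz": 2.0, "wx": 0, "wy": 0, "wz": 0}, {"jaw": 0.5, "dx": 0, "dy": 0, "dz": 1.5, "wx": 0, "wy": 0, "wz": 0}, {"jaw": 0.5, "dx": 0, "dy": 0, "dz": 1.2, "wx": 0, "wy": 0, "wz": 0}, {"jaw": 0.5, "dx": 0, "dy": 0, "dz": 0.7, "wx": 0, "wy": 0, "wz": 0}, {"jaw": 0.5, "dx": 0, "dy": 0, "dz": 0.3, "wx": 0, "wy": 0, "wz": 0}, {"jaw": 0.5, "dx": 0, "dy": 0, "dz": 0, "wx": 0, "wy": 0, "wz": 0}, {"jaw": 0.5, "dx": 0, "dy": 0, "dz": 0, "wx": 0, "wy": 0, "wz": 0}])

```text
clock: 13.52
tcp_pos: [0.5143, 0.2907, 0.2041]
eef_rot: [0.001, 0.58, 0.814, 0.001]
contact_force: [-0.9, -0.4, 0.2]
grip_width: 0.0645
```

```bash
python3 p3.py .5129 .2905 .045 1.904
```

```text
t 13.52 tcp [0.5143 0.2907 0.2041] target [0.5129 0.2905 0.2   ] w 0.0645 F [-0.9 -0.4  0.2]
turn deg [ 0.24  0.04 -0.03] min rows 1.0
then shift cm (tool, after turn) [ 0.02 -0.14  0.41] min rows 1.0  shift in CURRENT axes [ 0.02 -0.14  0.41]
```

Close here (grasp z will settle ≈0.046), correcting the small offset first.

>>> play_rows(commands=[{"jaw": 0.5, "dx": 0, "dy": -0.14, "dz": 0.3, "wx": 0.2, "wy": 0, "wz": 0}, {"jaw": 0.5, "dx": 0, "dy": 0, "dz": 0, "wx": 0, "wy": 0, "wz": 0}, {"jaw": -1, "dx": 0, "dy": 0, "dz": 0, "wx": 0, "wy": 0, "wz": 0}, {"jaw": -1, "dx": 0, "dy": 0, "dz": 0, "wx": 0, "wy": 0, "wz": 0}, {"jaw": -1, "dx": 0, "dy": 0, "dz": 0, "wx": 0, "wy": 0, "wz": 0}, {"jaw": -1, "dx": 0, "dy": 0, "dz": 0, "wx": 0, "wy": 0, "wz": 0}, {"jaw": -1, "dx": 0, "dy": 0, "dz": 0, "wx": 0, "wy": 0, "wz": 0}, {"jaw": -1, "dx": 0, "dy": 0, "dz": 0, "wx": 0, "wy": 0, "wz": 0}])

```text
clock: 14.18
tcp_pos: [0.5127, 0.2902, 0.2006]
eef_rot: [0.0, 0.58, 0.814, -0.0]
contact_force: [0.7, 0.1, 1.9]
grip_width: 0.015
```

```bash
python3 p3.py .5129 .2905 .045 1.904; python3 snap.py i side; python3 -c "
import cv2,numpy as np
a=cv2.imread('pics/i_side.png')[290:410,270:390]
cv2.imwrite('pics/i_m.png',cv2.resize(a,(480,480)))"
```

```text
t 14.18 tcp [0.5127 0.2902 0.2006] target [0.5129 0.2905 0.2   ] w 0.015 F [0.7 0.1 1.9]
turn deg [ 0.01  0.04 -0.03] min rows 1.0
then shift cm (tool, after turn) [0.02 0.03 0.06] min rows 1.0  shift in CURRENT axes [0.02 0.03 0.06]
{'clock': 14.2333, 'qpos': array([ 3.13867843e-01,  4.69078450e-01,  1.69390123e+00, -8.32011303e-04,
        9.78406119e-01, -1.58925757e+00]), 'joint_vel': array([-3.31776111e-04, -2.42630971e-03,  5.99065319e-04,  1.06081605e-03,
       -1.48399920e-05,  3.24767502e-03]), 'joint_torque': array([ 1.44586251e-01, -4.95393813e+01, -2.65432906e+01,  2.59951857e-02,
        1.97404961e-02,  3.21708882e-03]), 'tcp_pos': array([0.51275253, 0.29018315, 0.2006461 ]), 'eef_rot': array([ 3.38890108e-04,  5.80222079e-01,  8.14458230e-01, -1.22378998e-04]), 'contact_force': array([ 0.36844376, -0.48361699,  2.03960593]), 'wrist_torque': array([0.01839048, 0.00385652, 0.04021156]), 'grip_width': 0.014519161792453893}
```

View pics/i_m.png

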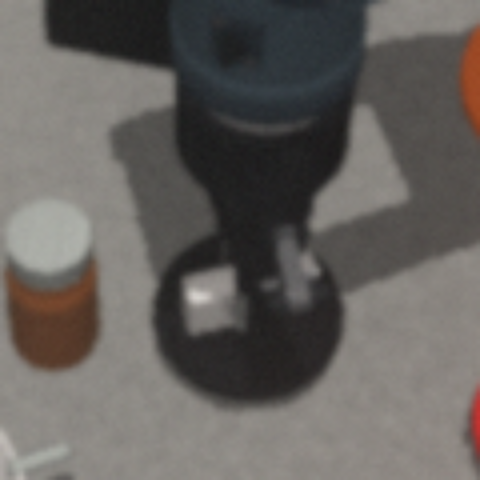

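>>> play_rows(commands=[{"jaw": -1, "dx": 0, "dy": 0, "dz": -1, "wx": 0, "wy": 0, "wz": 0}, {"jaw": -1, "dx": 0, "dy": 0, "dz": -2, "wx": 0, "wy": 0, "wz": 0}, {"jaw": -1, "dx": 0, "dy": 0, "dz": -2.5, "wx": 0, "wy": 0, "wz": 0}, {"jaw": -1, "dx": 0, "dy": 0, "dz": -2.5, "wx": 0, "wy": 0, "wz": 0}, {"jaw": -1, "dx": 0, "dy": 0, "dz": -2.5, "wx": 0, "wy": 0, "wz": 0}, {"jaw": -1, "dx": 0, "dy": 0, "dz": -2.5, "wx": 0, "wy": 0, "wz": 0}, {"jaw": -1, "dx": 0, "dy": 0, "dz": -2.0, "wx": 0, "wy": 0, "wz": 0}, {"jaw": -1, "dx": 0, "dy": 0, "dz": 0, "wx": 0, "wy": 0, "wz": 0}])

```text
clock: 14.9
tcp_pos: [0.5137, 0.2908, 0.3558]
eef_rot: [0.003, 0.58, 0.815, 0.003]
contact_force: [0.9, 1.1, 0.1]
grip_width: 0.015
```

```bash
python3 p3.py .5624 .072 .185 1.393
```

```text
t 14.9 tcp [0.5137 0.2908 0.3558] target [0.5624 0.072  0.34  ] w 0.015 F [0.9 1.1 0.1]
turn deg [ 0.44 -0.07 29.27] min rows 5.0
then shift cm (tool, after turn) [-20.67   8.66   1.58] min rows 6.0  shift in CURRENT axes [-22.27  -2.56   1.58]
```

>>> play_rows(commands=[{"jaw": -1, "dx": 0, "dy": 0, "dz": 0, "wx": 0.07, "wy": 0, "wz": 4.88}, {"jaw": -1, "dx": 0, "dy": 0, "dz": 0, "wx": 0.07, "wy": 0, "wz": 4.88}, {"jaw": -1, "dx": 0, "dy": 0, "dz": 0, "wx": 0.07, "wy": 0, "wz": 4.88}, {"jaw": -1, "dx": 0, "dy": 0, "dz": 0, "wx": 0.07, "wy": 0, "wz": 4.88}, {"jaw": -1, "dx": 0, "dy": 0, "dz": 0, "wx": 0.07, "wy": 0, "wz": 4.88}, {"jaw": -1, "dx": 0, "dy": 0, "dz": 0, "wx": 0.07, "wy": 0, "wz": 4.88}])

```text
clock: 15.4
tcp_pos: [0.512, 0.2901, 0.349]
eef_rot: [-0.002, 0.769, 0.64, -0.004]
contact_force: [0.7, 0.4, -0.9]
grip_width: 0.0149
```

>>> play_rows(commands=[{"jaw": -1, "dx": -2.58, "dy": 1.08, "dz": 0.1, "wx": 0, "wy": 0, "wz": 0}, {"jaw": -1, "dx": -2.58, "dy": 1.08, "dz": 0.1, "wx": 0, "wy": 0, "wz": 0}, {"jaw": -1, "dx": -2.58, "dy": 1.08, "dz": 0.1, "wx": 0, "wy": 0, "wz": 0}, {"jaw": -1, "dx": -2.58, "dy": 1.08, "dz": 0.1, "wx": 0, "wy": 0, "wz": 0}, {"jaw": -1, "dx": -2.58, "dy": 1.08, "dz": 0.1, "wx": 0, "wy": 0, "wz": 0}, {"jaw": -1, "dx": -2.58, "dy": 1.08, "dz": 0.1, "wx": 0, "wy": 0, "wz": 0}, {"jaw": -1, "dx": -2.58, "dy": 1.08, "dz": 0.1, "wx": 0, "wy": 0, "wz": 0}, {"jaw": -1, "dx": -2.58, "dy": 1.08, "dz": 0.1, "wx": 0, "wy": 0, "wz": 0}])

```text
clock: 16.07
tcp_pos: [0.5605, 0.0705, 0.3411]
eef_rot: [-0.003, 0.767, 0.641, -0.004]
contact_force: [-0.3, 0.9, -0.3]
grip_width: 0.0148
```

```bash
python3 p3.py .5624 .072 .165 1.393;python3 snap.py j side top;  python3 p3.py .5624 .072 .165 1.393; python3 -c "
import cv2,numpy as np
a=cv2.imread('pics/j_side.png')[210:330,250:370];b=cv2.imread('pics/j_top.png')[190:290,260:360]
cv2.imwrite('pics/j_m.png',np.hstack([cv2.resize(a,(400,400)),cv2.resize(b,(400,400))]))"
```

```text
t 16.07 tcp [0.5605 0.0705 0.3411] target [0.5624 0.072  0.32  ] w 0.0148 F [-0.3  0.9 -0.3]
turn deg [-0.53  0.16 -0.02] min rows 1.0
then shift cm (tool, after turn) [0.18 0.16 2.11] min rows 1.0  shift in CURRENT axes [0.19 0.18 2.1 ]
{'clock': 16.1667, 'qpos': array([-0.08787894,  0.22719227,  1.68713026, -0.00347729,  1.23610983,
       -1.47522851]), 'joint_vel': array([ 0.06102969, -0.0085569 ,  0.01066968,  0.03908732,  0.0148687 ,
        0.05074249]), 'joint_torque': array([-1.13789499e+00, -4.52595842e+01, -3.37083614e+01, -2.80889422e-01,
       -1.74372783e-02, -5.00886384e-01]), 'tcp_pos': array([0.56122027, 0.06832982, 0.341053  ]), 'eef_rot': array([-0.00194941,  0.76852323,  0.63980452, -0.00429221]), 'contact_force': array([ 0.44896289,  0.37954033, -1.57998151]), 'wrist_torque': array([-0.00722772, -0.00971446, -0.02903362]), 'grip_width': 0.015081895890400213}
t 16.17 tcp [0.5612 0.0683 0.3411] target [0.5624 0.072  0.32  ] w 0.0151 F [ 0.4  0.4 -1.6]
turn deg [-0.49  0.23 -0.26] min rows 1.0
then shift cm (tool, after turn) [0.38 0.05 2.11] min rows 1.0  shift in CURRENT axes [0.39 0.07 2.1 ]
```

View pics/j_m.png

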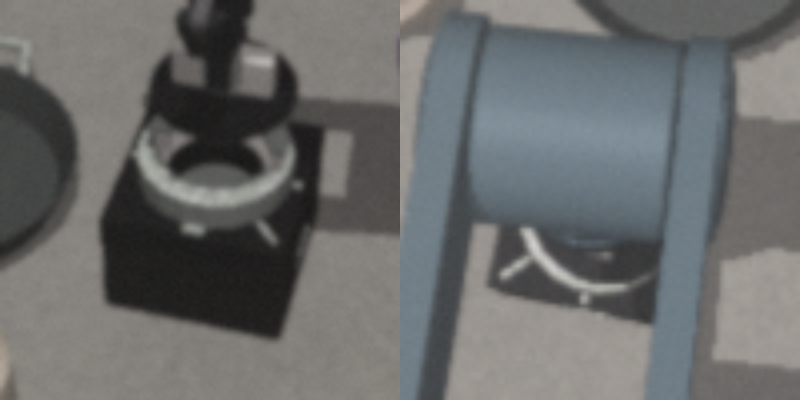

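>>> play_rows(commands=[{"jaw": -1, "dx": 0.3, "dy": 0.1, "dz": 0.7, "wx": -0.45, "wy": 0.2, "wz": -0.15}, {"jaw": -1, "dx": 0, "dy": 0, "dz": 0.8, "wx": 0, "wy": 0, "wz": 0}, {"jaw": -1, "dx": 0, "dy": 0, "dz": 0.6, "wx": 0, "wy": 0, "wz": 0}, {"jaw": -1, "dx": 0, "dy": 0, "dz": 0, "wx": 0, "wy": 0, "wz": 0}, {"jaw": -1, "dx": 0, "dy": 0, "dz": 0, "wx": 0, "wy": 0, "wz": 0}, {"jaw": -1, "dx": 0, "dy": 0, "dz": 0, "wx": 0, "wy": 0, "wz": 0}])

```text
clock: 16.67
tcp_pos: [0.5623, 0.0753, 0.3211]
eef_rot: [-0.0, 0.766, 0.643, 0.0]
contact_force: [0.5, -0.3, -1.2]
grip_width: 0.0148
```

```bash
python3 p3.py .5624 .072 .165 1.393;python3 snap.py k side top;  python3 p3.py .5624 .072 .165 1.393; python3 -c "
import cv2,numpy as np
a=cv2.imread('pics/k_side.png')[220:320,265:365]
cv2.imwrite('pics/k_m.png',cv2.resize(a,(600,600),interpolation=cv2.INTER_CUBIC))"
```

```text
t 16.67 tcp [0.5623 0.0753 0.3211] target [0.5624 0.072  0.32  ] w 0.0148 F [ 0.5 -0.3 -1.2]
turn deg [ 0.02 -0.05  0.19] min rows 1.0
then shift cm (tool, after turn) [-0.32  0.07  0.11] min rows 1.0  shift in CURRENT axes [-0.32  0.07  0.11]
{'clock': 16.7667, 'qpos': array([-7.67957410e-02,  2.51636388e-01,  1.70023332e+00,  8.17901443e-04,
        1.18831562e+00, -1.47296349e+00]), 'joint_vel': array([-0.00378394, -0.00216361, -0.00256746, -0.00109295, -0.00142428,
        0.00044361]), 'joint_torque': array([ 7.94935157e-02, -4.57228160e+01, -3.27382779e+01,  7.38219009e-03,
        4.18980999e-03,  1.18590047e-03]), 'tcp_pos': array([0.56251579, 0.07497502, 0.32158157]), 'eef_rot': array([2.21144317e-04, 7.66172863e-01, 6.42634036e-01, 7.68287004e-04]), 'contact_force': array([-0.63879727, -1.0791642 , -1.30310773]), 'wrist_torque': array([ 0.00971993, -0.00185023,  0.02064955]), 'grip_width': 0.014809445032398512}
t 16.77 tcp [0.5625 0.075  0.3216] target [0.5624 0.072  0.32  ] w 0.0148 F [-0.6 -1.1 -1.3]
turn deg [ 0.08 -0.05  0.16] min rows 1.0
then shift cm (tool, after turn) [-0.29  0.04  0.16] min rows 1.0  shift in CURRENT axes [-0.3   0.04  0.16]
```

View pics/k_m.png

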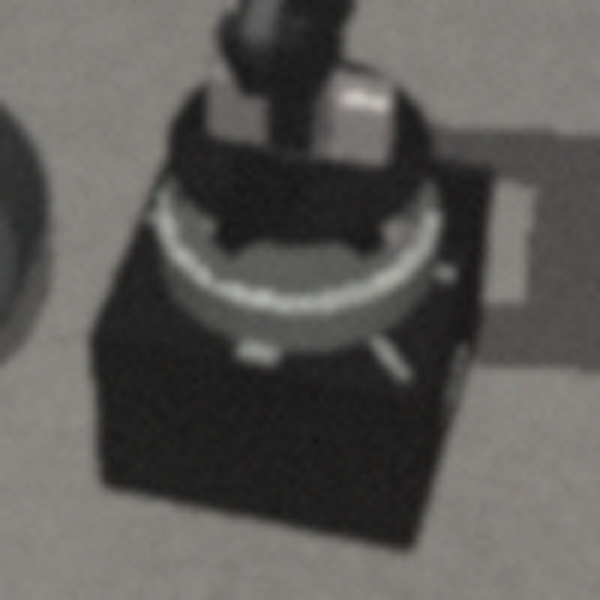

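>>> play_rows(commands=[{"jaw": -1, "dx": -0.33, "dy": 0.01, "dz": 0.3, "wx": 0.05, "wy": -0.05, "wz": 0.16}, {"jaw": -1, "dx": 0, "dy": 0, "dz": 0.3, "wx": 0, "wy": 0, "wz": 0}, {"jaw": -1, "dx": 0, "dy": 0, "dz": 0, "wx": 0, "wy": 0, "wz": 0}, {"jaw": -1, "dx": 0, "dy": 0, "dz": 0, "wx": 0, "wy": 0, "wz": 0}, {"jaw": -1, "dx": 0, "dy": 0, "dz": 0, "wx": 0, "wy": 0, "wz": 0}])

```text
clock: 17.18
tcp_pos: [0.562, 0.0712, 0.3152]
eef_rot: [-0.0, 0.767, 0.641, -0.0]
contact_force: [0.6, 0.1, -1.5]
grip_width: 0.0148
```

```bash
python3 p3.py .562 .0717 .150 1.393; python3 snap.py l side; python3 p3.py .562 .0717 .150 1.393; cat > ov.py <<'E'
import sys
from fit import *
from plan import cur
n,dz=sys.argv[1],.1746+.026
s,p,r=cur(); X=r.as_matrix()[:,0]; yaw=np.arctan2(X[1],X[0])-np.pi/2
circ=lambda rr,z:[(rr*np.cos(a),rr*np.sin(a),z) for a in np.linspace(0,6.3,80)]
im=cv2.resize(cv2.imread(f'pics/{n}_side.png')[210:310,265:365],None,fx=6,fy=6,interpolation=cv2.INTER_CUBIC)
D=lambda pts,col:cv2.polylines(im,[((side.proj(pts)-[265,210]+.5)*6-.5).round().astype(int)],0,col,1)
u=p[2]-dz
v=(p[0],p[1],yaw)
# bias of the side camera seen on lid
D(P(*v,circ(.046,u+.016)),(0,255,0));D(P(*v,circ(.046,u+.022)),(0,255,0));D(P(*v,circ(.0315,u)),(255,255,0))
D(P(*v,[(a*.032,b*.008,u+.052) for a,b in((1,1),(1,-1),(-1,-1),(-1,1),(1,1))]),(0,255,0))
G=(.562,.0717,-.178)
D(P(*G,circ(.05,.105)),(0,0,255));D(P(*G,circ(.05,.085)),(0,0,255))
D(P(*G,[(a*.06,b*.06,0) for a,b in((1,1),(1,-1),(-1,-1),(-1,1),(1,1))]),(0,0,255))
cv2.imwrite(f'pics/{n}_ov.png',im)
E
python3 ov.py l
```

```text
t 17.18 tcp [0.562  0.0712 0.3152] target [0.562  0.0717 0.305 ] w 0.0148 F [ 0.6  0.1 -1.5]
turn deg [-0.02  0.   -0.05] min rows 1.0
then shift cm (tool, after turn) [ 0.05 -0.    1.02] min rows 1.0  shift in CURRENT axes [ 0.05 -0.    1.02]
{'clock': 17.2333, 'qpos': array([-8.33574778e-02,  2.57893659e-01,  1.70659597e+00, -2.47301746e-05,
        1.17720597e+00, -1.47562715e+00]), 'joint_vel': array([ 3.36304111e-03, -1.36818702e-03, -8.35204145e-04,  7.26125900e-05,
        7.20355063e-04, -6.03894250e-04]), 'joint_torque': array([-1.77495705e-02, -4.59531605e+01, -3.26002479e+01, -1.36893057e-03,
        5.62047207e-03,  1.23367386e-04]), 'tcp_pos': array([0.56197152, 0.07125379, 0.31528619]), 'eef_rot': array([-2.80592932e-05,  7.67323432e-01,  6.41260281e-01, -4.46383703e-05]), 'contact_force': array([-0.05989951,  0.96299979, -0.27300183]), 'wrist_torque': array([ 0.04101608, -0.03129954,  0.01752659]), 'grip_width': 0.014994886181064314}
t 17.23 tcp [0.562  0.0713 0.3153] target [0.562  0.0717 0.305 ] w 0.015 F [-0.1  1.  -0.3]
turn deg [-0.01  0.   -0.04] min rows 1.0
then shift cm (tool, after turn) [ 0.04 -0.01  1.03] min rows 1.0  shift in CURRENT axes [ 0.04 -0.01  1.03]
```

View pics/l_ov.png

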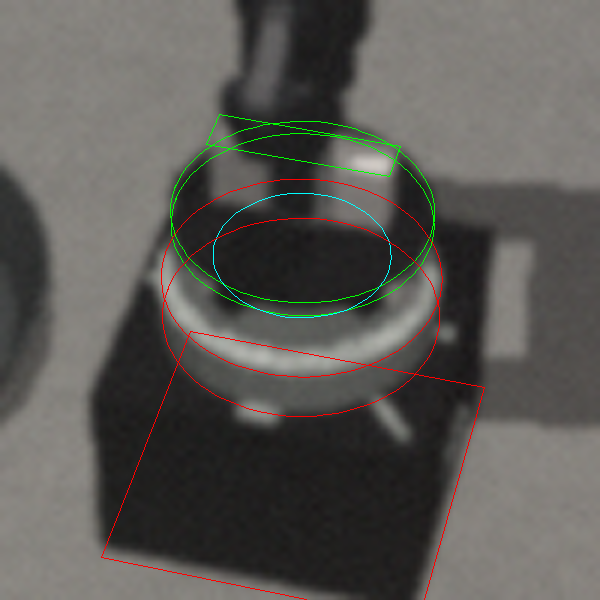

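>>> play_rows(commands=[{"jaw": -1, "dx": 0.04, "dy": 0.02, "dz": 0.5, "wx": 0, "wy": 0, "wz": -0.05}, {"jaw": -1, "dx": 0, "dy": 0, "dz": 0.4, "wx": 0, "wy": 0, "wz": 0}, {"jaw": -1, "dx": 0, "dy": 0, "dz": 0.2, "wx": 0, "wy": 0, "wz": 0}, {"jaw": -1, "dx": 0, "dy": 0, "dz": 0.2, "wx": 0, "wy": 0, "wz": 0}, {"jaw": -1, "dx": 0, "dy": 0, "dz": 0, "wx": 0, "wy": 0, "wz": 0}, {"jaw": -1, "dx": 0, "dy": 0, "dz": 0, "wx": 0, "wy": 0, "wz": 0}])

```text
clock: 17.73
tcp_pos: [0.5622, 0.0717, 0.302]
eef_rot: [-0.0, 0.767, 0.642, -0.0]
contact_force: [0.3, -0.1, -1.8]
grip_width: 0.0152
```

```bash
python3 p3.py .5622 .0717 .1346 1.393
```

```text
t 17.73 tcp [0.5622 0.0717 0.302 ] target [0.5622 0.0717 0.2896] w 0.0152 F [ 0.3 -0.1 -1.8]
turn deg [-0.04  0.01  0.02] min rows 1.0
then shift cm (tool, after turn) [0.   0.   1.24] min rows 1.0  shift in CURRENT axes [0.   0.   1.24]
```

>>> play_rows(commands=[{"jaw": -1, "dx": 0, "dy": 0, "dz": 0.2, "wx": 0, "wy": 0, "wz": 0}, {"jaw": -1, "dx": 0, "dy": 0, "dz": 0.2, "wx": 0, "wy": 0, "wz": 0}, {"jaw": -1, "dx": 0, "dy": 0, "dz": 0.2, "wx": 0, "wy": 0, "wz": 0}, {"jaw": -1, "dx": 0, "dy": 0, "dz": 0.2, "wx": 0, "wy": 0, "wz": 0}, {"jaw": -1, "dx": 0, "dy": 0, "dz": 0.2, "wx": 0, "wy": 0, "wz": 0}, {"jaw": -1, "dx": 0, "dy": 0, "dz": 0, "wx": 0, "wy": 0, "wz": 0}, {"jaw": -1, "dx": 0, "dy": 0, "dz": 0, "wx": 0, "wy": 0, "wz": 0}])

```text
clock: 18.32
tcp_pos: [0.5621, 0.0717, 0.292]
eef_rot: [-0.0, 0.767, 0.642, -0.0]
contact_force: [-0.0, 0.0, -1.6]
grip_width: 0.015
```

```bash
python3 p3.py .5622 .0717 .1346 1.393
```

```text
t 18.32 tcp [0.5621 0.0717 0.292 ] target [0.5622 0.0717 0.2896] w 0.015 F [-0.   0.  -1.6]
turn deg [-0.04  0.01  0.01] min rows 1.0
then shift cm (tool, after turn) [0.01 0.01 0.24] min rows 1.0  shift in CURRENT axes [0.01 0.01 0.24]
```

>>> play_rows(commands=[{"jaw": -1, "dx": 0, "dy": 0, "dz": 0.15, "wx": 0, "wy": 0, "wz": 0}, {"jaw": -1, "dx": 0, "dy": 0, "dz": 0.1, "wx": 0, "wy": 0, "wz": 0}, {"jaw": -1, "dx": 0, "dy": 0, "dz": 0.05, "wx": 0, "wy": 0, "wz": 0}, {"jaw": -1, "dx": 0, "dy": 0, "dz": 0, "wx": 0, "wy": 0, "wz": 0}, {"jaw": -1, "dx": 0, "dy": 0, "dz": 0, "wx": 0, "wy": 0, "wz": 0}])

```text
clock: 18.73
tcp_pos: [0.5623, 0.0717, 0.2896]
eef_rot: [0.0, 0.767, 0.642, 0.0]
contact_force: [-1.6, -0.5, 2.5]
grip_width: 0.0153
```

```bash
python3 p3.py .5622 .0717 .1346 1.393; python3 snap.py m side;python3 p3.py .5622 .0717 .1346 1.393; python3 ov.py m
```

```text
t 18.73 tcp [0.5623 0.0717 0.2896] target [0.5622 0.0717 0.2896] w 0.0153 F [-1.6 -0.5  2.5]
turn deg [0.01 0.   0.02] min rows 1.0
then shift cm (tool, after turn) [ 0.   -0.01  0.  ] min rows 1.0  shift in CURRENT axes [ 0.   -0.01  0.  ]
{'clock': 18.7833, 'qpos': array([-8.25398357e-02,  2.92411259e-01,  1.72165659e+00, -4.15769854e-05,
        1.12736816e+00, -1.47583862e+00]), 'joint_vel': array([ 0.00017444, -0.0010064 ,  0.00067799,  0.00099927, -0.00032428,
       -0.00113033]), 'joint_torque': array([-1.11890368e-01, -4.43819261e+01, -3.05771363e+01,  4.88488760e-02,
       -5.11376336e-01, -4.45777812e-03]), 'tcp_pos': array([0.5622679 , 0.07168175, 0.28959484]), 'eef_rot': array([6.83965015e-05, 7.66990685e-01, 6.41658229e-01, 4.25276891e-05]), 'contact_force': array([-1.58456972, -1.09833555,  3.46133847]), 'wrist_torque': array([-0.00571908,  0.28014044,  0.03406503]), 'grip_width': 0.014918743787955569}
t 18.78 tcp [0.5623 0.0717 0.2896] target [0.5622 0.0717 0.2896] w 0.0149 F [-1.6 -1.1  3.5]
turn deg [0.01 0.   0.02] min rows 1.0
then shift cm (tool, after turn) [ 0.   -0.01 -0.  ] min rows 1.0  shift in CURRENT axes [ 0.   -0.01 -0.  ]
```

View pics/m_ov.png

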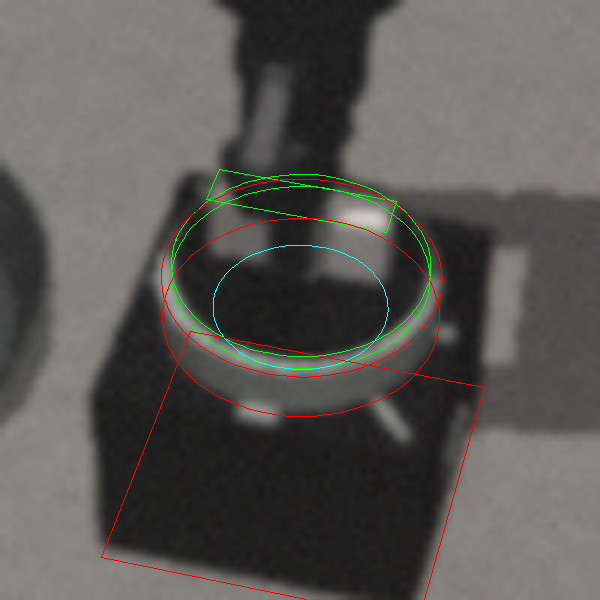

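>>> play_rows(commands=[{"jaw": -1, "dx": 0, "dy": 0, "dz": 0, "wx": 0, "wy": 0, "wz": 4}, {"jaw": -1, "dx": 0, "dy": 0, "dz": 0, "wx": 0, "wy": 0, "wz": 4}, {"jaw": -1, "dx": 0, "dy": 0, "dz": 0, "wx": 0, "wy": 0, "wz": 4}, {"jaw": -1, "dx": 0, "dy": 0, "dz": 0, "wx": 0, "wy": 0, "wz": 4}, {"jaw": -1, "dx": 0, "dy": 0, "dz": 0, "wx": 0, "wy": 0, "wz": 4}, {"jaw": -1, "dx": 0, "dy": 0, "dz": 0, "wx": 0, "wy": 0, "wz": 4}])

```text
clock: 19.28
tcp_pos: [0.5626, 0.0717, 0.2897]
eef_rot: [0.0, 0.884, 0.467, 0.001]
contact_force: [1.3, 0.6, 0.6]
grip_width: 0.0148
```

```bash
python3 p3.py .5622 .0717 .1346 0.538; python3 -c "
from plant import status;s=status.sense();print(s['wrist_torque'],s['grip_width'])"
```

```text
t 19.28 tcp [0.5626 0.0717 0.2897] target [0.5622 0.0717 0.2896] w 0.0148 F [1.3 0.6 0.6]
turn deg [ 0.06 -0.07 24.82] min rows 4.0
then shift cm (tool, after turn) [-0.04 -0.02  0.01] min rows 1.0  shift in CURRENT axes [-0.03 -0.03  0.01]
[ 0.20340402 -0.14657646  0.0497398 ] 0.014809983124761417
```

>>> play_rows(commands=[{"jaw": -1, "dx": 0, "dy": 0, "dz": 0, "wx": 0, "wy": 0, "wz": 4}, {"jaw": -1, "dx": 0, "dy": 0, "dz": 0, "wx": 0, "wy": 0, "wz": 4}, {"jaw": -1, "dx": 0, "dy": 0, "dz": 0, "wx": 0, "wy": 0, "wz": 4}, {"jaw": -1, "dx": 0, "dy": 0, "dz": 0, "wx": 0, "wy": 0, "wz": 4}, {"jaw": -1, "dx": 0, "dy": 0, "dz": 0, "wx": 0, "wy": 0, "wz": 4}, {"jaw": -1, "dx": 0, "dy": 0, "dz": 0.03, "wx": 0, "wy": 0, "wz": 4}, {"jaw": -1, "dx": 0, "dy": 0, "dz": 0, "wx": 0, "wy": 0, "wz": 1}, {"jaw": -1, "dx": 0, "dy": 0, "dz": 0, "wx": 0, "wy": 0, "wz": 0}])

```text
clock: 19.95
tcp_pos: [0.5629, 0.0718, 0.2897]
eef_rot: [0.0, 0.964, 0.266, 0.001]
contact_force: [3.9, 3.1, 4.1]
grip_width: 0.0152
```

>>> play_rows(commands=[{"jaw": -1, "dx": 0, "dy": 0, "dz": 0, "wx": 0, "wy": 0, "wz": 0}, {"jaw": -1, "dx": 0, "dy": 0, "dz": 0, "wx": 0, "wy": 0, "wz": 0}, {"jaw": -1, "dx": 0, "dy": 0, "dz": 0, "wx": 0, "wy": 0, "wz": 0}, {"jaw": -1, "dx": 0, "dy": 0, "dz": 0, "wx": 0, "wy": 0, "wz": 0}])

```text
clock: 20.28
tcp_pos: [0.5629, 0.0718, 0.2897]
eef_rot: [0.0, 0.964, 0.266, 0.001]
contact_force: [4.3, 2.0, 3.9]
grip_width: 0.0152
```

```bash
python3 snap.py n side top; python3 p3.py .5622 .0717 .1346 0.538; python3 ov.py n;  python3 -c "
from plant import status;s=status.sense();print(s['wrist_torque'],s['grip_width'])"
```

```text
{'clock': 20.3833, 'qpos': array([-8.23761522e-02,  2.92826923e-01,  1.72089441e+00,  6.38145108e-04,
        1.12533771e+00, -6.21853002e-01]), 'joint_vel': array([ 0.00055747,  0.0009281 , -0.0006521 , -0.00064706, -0.00107518,
       -0.00026363]), 'joint_torque': array([ -1.40184939, -43.10706139, -26.81945086,  -0.85370237,
         1.26530193,   0.11622674]), 'tcp_pos': array([0.56288485, 0.07181144, 0.28969115]), 'eef_rot': array([1.66467530e-04, 9.63876349e-01, 2.66346945e-01, 1.28844466e-03]), 'contact_force': array([4.44448463, 2.16621375, 4.07094345]), 'wrist_torque': array([ 0.51320185, -0.63654834,  0.1305237 ]), 'grip_width': 0.014935319269787}
t 20.38 tcp [0.5629 0.0718 0.2897] target [0.5622 0.0717 0.2896] w 0.0149 F [4.4 2.2 4.1]
turn deg [ 0.06 -0.14  0.07] min rows 1.0
then shift cm (tool, after turn) [-0.06 -0.03  0.01] min rows 1.0  shift in CURRENT axes [-0.06 -0.03  0.01]
[ 0.51320185 -0.63654834  0.1305237 ] 0.014935319269787
```

View pics/n_ov.png

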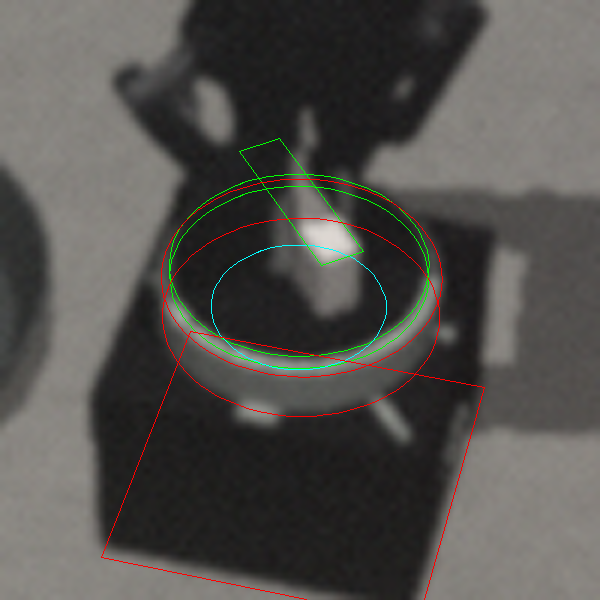

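View pics/n_top.png

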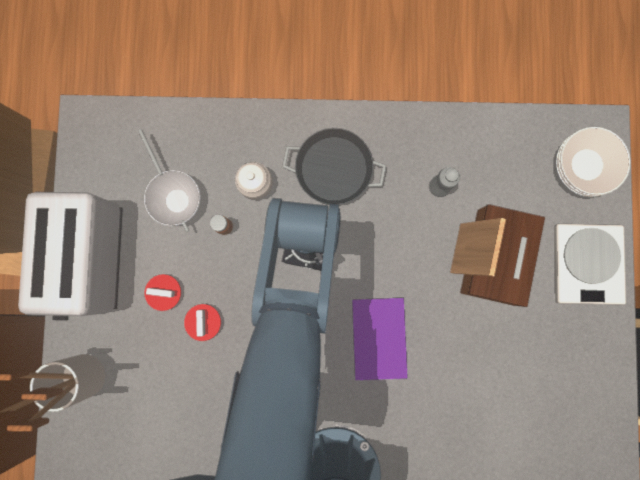

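View pics/n_side.png

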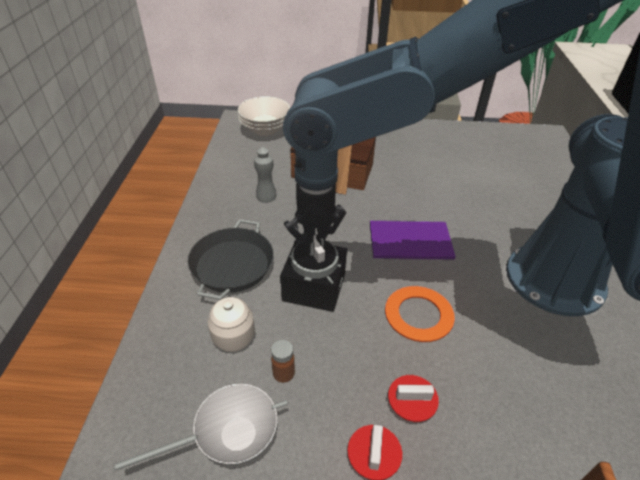

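```bash
python3 -c "
from plant import order;print(order.sign_off())"
```

```text
the job is handed in; nothing more can be done
None
```

I moved the board, seated and twisted the lid, and handed the job in at about 20.4 s of the 58 s allowed. No verdict came back, so what follows is from my own last checks. None of them failed.

- **Board:** it stands on its short end at a slant against the bread box's grinder-facing side, set down at about 0.22 rad from vertical. The gripper was opened and withdrawn, and the last top picture shows the board still leaning there. I did not re-measure its angle after letting go.
- **Lid seated:** I used the black lid and left the red look-alikes alone. It went into the collar without resistance and touched at the expected seated height, with the tool at 0.2896 m. The side-picture overlay agrees to about 1 mm.
- **Twist:** I turned the lid 49° clockwise, which allows for the lug play. The measured wrist torque of 0.13 N·m is close to the 0.12 N·m the spring should give at half way. The bar points at the long mark.
- **At hand-in:** the gripper was still closed on the bar, 15 mm apart, and nothing was moving. The lid pressed sideways with about 5 N and down with about 4 N.
- **Small disagreement:** the two cameras placed the grinder about 2 mm apart in x and in y. I used an average, corrected by the arm's own position when it gripped the lid.
- **Other things on the counter:** in the last pictures they look unmoved.

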